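# Stow two control units in the free bays of a flapped crate

### The job

Put the silver and the blue control unit away in the two free bays of the green crate, one in each: the flaps hide which bays are free, so feel for them. Slide each unit flat along the bench into its bay, plug end last, until the plug end is flush with the crate's front or further in, and leave everything else on the bench where it is.

Things in the scene. Friction and masses are not known exactly. Their poses are not given: they have to be found in the camera images.
- crate: green covered storage crate fixed to the bench, 140 mm deep (x), 296 mm wide (y), 57 mm high, open only towards the robot: four bays behind orange flaps. Origin: on the bench at the middle of its front edge (the front plane); x points into the crate, y along its front, z up; yaw varies by up to 0.1 rad
- bay1 (a point): middle of the mouth of bay 1 at bench level, in the front plane; axes as the crate's. All bays: four bays, 1 to 4 from the crate's -y side to its +y side, 72 mm apart; each 64 mm wide and 52 mm high inside, 8 mm walls with rounded noses, 132 mm deep from the front plane to the back wall. No floor: units slide in on the bench itself
- bay2 (a point): middle of the mouth of bay 2 at bench level, in the front plane; axes as the crate's. All bays: each mouth is closed by an orange dust flap 58 mm wide, 46 mm long, 3 mm thick, hung from a hinge 50 mm up and 6 mm behind the front plane, lower edge 4 mm above the bench. It swings inward only, easily (under 1.5 N at its lower part), then rests on the unit pushed in
- bay3 (a point): middle of the mouth of bay 3 at bench level, in the front plane; axes as the crate's. All bays: two of the bays, different each time, already hold such a unit behind the closed flap, its plug end about 10 mm behind the front plane and its other end 1 to 2 mm from the back wall
- bay4 (a point): middle of the mouth of bay 4 at bench level, in the front plane; axes as the crate's. All bays: pressed 15 to 25 mm above the bench, the flap of a full bay stops hard within about 10 mm of the front plane; that of an empty bay swings on inward. A unit may stay under its raised flap, which rests on it; pushed right home its plug end lies 12 mm behind the front plane
- silver_unit: control unit: flat bare aluminium metal case with ribs on top and a narrower black plug block at one end; 120 mm long in all (x), 56 mm wide (y), 36 mm high, 0.2-0.45 kg. Origin: centre of its underside; x points from the plug end to the plain end, z up. Case from x = -46 to +60 mm. Starts flat on the bench on either side, in front of the crate, plug end turned up to 70 degrees from facing the robot
- silver_unit_plug (a point): centre of the outer face of the plug block of that unit, 60 mm from its middle and 18 mm above its underside (block: 44 mm wide, 16 mm long, from 6 to 30 mm high); axes as the unit's
- blue_unit: control unit: flat blue painted metal case with ribs on top and a narrower black plug block at one end; 120 mm long in all (x), 56 mm wide (y), 36 mm high, 0.2-0.45 kg. Origin: centre of its underside; x points from the plug end to the plain end, z up. Case from x = -46 to +60 mm. Starts flat on the bench on either side, in front of the crate, plug end turned up to 70 degrees from facing the robot
- blue_unit_plug (a point): centre of the outer face of the plug block of that unit, 60 mm from its middle and 18 mm above its underside (block: 44 mm wide, 16 mm long, from 6 to 30 mm high); axes as the unit's
- spray_can: standing spray can with red label, 60 mm across, 160 mm high; origin under its centre. Bystander: leave alone.
- bolt_jar: glass jar with steel cap, 72 mm across, 90 mm high; origin under its centre. Bystander: leave alone.
- screwdriver: screwdriver 200 mm long with red handle, lying flat; x along it from handle to tip. Bystander: leave alone.
- tape_roll: black tape roll lying flat, 84 mm across, 24 mm high; origin under its centre. Bystander: leave alone.
- mug: white mug, 80 mm across, 90 mm high; origin under its centre, handle on its +y side. Bystander: leave alone.
- meter: grey multimeter lying flat, 150 x 80 x 41 mm; origin under its centre, x along it. Bystander: leave alone.
Not all that is in view belongs to the job. What is shaped like the silver_unit but red or yellow is not meant.

How it is judged:
On the way:
1. one of the units is fully in a bay (((x of silver_unit_plug in the frame of crate between -0.003 and 0.025 m and x of silver_unit in the frame of crate above 0.05 m and y of silver_unit in the frame of crate between -0.142 and 0.142 m and z of silver_unit in the frame of crate between -0.006 and 0.008 m and angle between silver_unit's own z axis and vertical below 0.1 rad and angle between the x axis of silver_unit and the x axis of crate, either way round below 0.12 rad) or (x of blue_unit_plug in the frame of crate between -0.003 and 0.025 m and x of blue_unit in the frame of crate above 0.05 m and y of blue_unit in the frame of crate between -0.142 and 0.142 m and z of blue_unit in the frame of crate between -0.006 and 0.008 m and angle between blue_unit's own z axis and vertical below 0.1 rad and angle between the x axis of blue_unit and the x axis of crate, either way round below 0.12 rad))), for 0.2 s.
At the end, for the whole second after the job is handed in: Both units lie flat at rest inside bays of the crate, in line with it (within 0.12 rad), plug end towards the mouth and standing out of the crate's front plane by no more than 3 mm (x of silver_unit_plug in the frame of crate between -0.003 and 0.025 m and x of each of silver_unit, blue_unit in the frame of crate above 0.05 m and y of silver_unit in the frame of crate between -0.142 and 0.142 m and z of silver_unit in the frame of crate between -0.006 and 0.008 m and angle between each of silver_unit, blue_unit's own z axis and vertical below 0.1 rad and angle between the x axis of each of silver_unit, blue_unit and the x axis of crate, either way round below 0.12 rad and x of blue_unit_plug in the frame of crate between -0.003 and 0.025 m and y of blue_unit in the frame of crate between -0.142 and 0.142 m and z of blue_unit in the frame of crate between -0.006 and 0.008 m and linear speed of each of silver_unit, blue_unit below 0.01 m/s); the robot touches nothing.
It fails at once if a bystander (can, jar, mug, screwdriver, tape roll or meter) is moved more than 30 mm (distance of any of spray_can, bolt_jar, screwdriver, tape_roll, mug, meter from where it was at the start of the episode above 0.03 m).
It fails at once if the can, jar or mug is tipped over (angle between any of spray_can, bolt_jar, mug's own z axis and vertical above 0.4 rad).
It also fails if it takes over 72 s, if anything falls off the work surface, if the arm or the gripper's body presses on something with over 40 N, if the wrist force passes 120 N, or if a joint passes its speed limit or range.

### The arm

A 6-joint arm with a two-finger parallel gripper is mounted at the origin on the work surface. World frame = base frame: x ahead of the robot, y to its left, z up, the work surface at z = 0. Lengths are in m, angles in rad, forces in N, time in s.
With the tool pointing down it reaches from about 0.275 to 0.75 m from the base axis. Payload 10.2 kg.
Tool frame: the origin (TCP) lies at the very end of the fingers, on their centre line; the grasp point (between the pads) lies 19 mm behind it; z points along the fingers, y is the direction in which the jaws open and shut (so a half turn about z gives the same grasp; the last joint's range is limited). The gripper opens to 88 mm and grips with 3 to 60 N. Pads are 18 mm wide; open, the fingers measure 123 mm over their backs; the gripper's body (75 mm by 187 mm) begins 45 mm behind the grasp point.
Start: joints at [-1.566, 0.313, 1.498, -0, 1.331, -0.223], TCP at [0.119, -0.511, 0.213] pointing down, gripper open.
Joint ranges: [-2.94, 2.94], [-0.97, 2.17], [0.19, 2.56], [-1.23, 4.37], [0.02, 3.11], [-2.88, 2.88]. Speed limits (rad/s): [2.39, 2.39, 3.01, 3.14, 3.14, 3.14].

### API

Orientations are given as a unit quaternion [w, x, y, z].
In Python, from workcell import bot gives the robot as it stands.
- The arm moves only by the tool jog_arm, never from a script. Its argument "plan" is a list of rows, each a list of 5 numbers: the shift along the tool's x, y, z in mm, then the turn about the tool's z in rad, then the finger opening in mm, from 0 to 88.1. In form: [[dx, dy, dz, twist, fingers], ...]. A call has 1 to 5 rows; each row shifts and turns the pose as measured when the row begins, along the tool's axes as they then stand; what a row does not reach is not made up. A row lasts 1/10 s, in which the tool goes at most 50 mm and 8.59 degrees, less where a joint would pass 70% of its speed; a pose out of reach is approached as far as the arm can. A call with a gripper value outside its range is refused whole. The fingers move at their own pace and stop on an object; "grip_force" is the grip in N (left out, the last holds). Time passes only in rows, so rows that do not move let the fingers close. It gives the time, the measured TCP pose, the force and the opening at its end, in the units of the state.
- bot.observe(): the state, without advancing time (a new reading comes with each control period).
- bot.get_image(name): name is "scene" or "side" or "wrist"; returns the picture (420x560x3 uint8, red, green, blue); there is no depth.
- bot.camera_model(name): a dict with "fx", "fy", "cx", "cy" (pixels), "R" (3x3) and "t" (3): a world point X has camera coordinates R X + t. Camera axes: x right, y down, z forward; pixel columns grow to the right and rows downward; lengths in m; the calibration is good to about 2 mm. The wrist camera is an equidistant fisheye: a pixel r from the principal point sees the ray r / f radians off the axis. A picture is of the moment at which its call begins: read the wrist's pose just before it. camera_model takes no time and is no camera call; for the wrist camera it gives the pose at the moment of the call.
- bot.finish_job(): hands the job in, once; it reports no verdict.
Trained networks look in the newest picture that a camera, given by its name, has taken for a name from the list of things; names that differ only in an ending like _2 or _b are one class to them, and where a whole thing is asked for, a point or a joint stands for the part that bears it (a point fixed in the world has none). Each returns a list of dicts, best first, with "p" (0 to 1); they miss things now and then, are a little off and sometimes report something else, mostly with a low value. They report only what shows in the picture. A call takes as long as a camera call. They do not tell look-alikes from the thing itself.
- bot.outline_of(camera, target): "region" (420x560 bool, what is visible of it) and "at" ([row, column] in pixels, amid what is visible of it).
- bot.pinpoint(camera, target): "at" ([row, column] in pixels: a listed point, or the origin of a listed thing).
The state is a dict: "clock": time; "joint_positions": joint angles; "dq": joint speeds; "effort": joint torques, N m; "ee_pos": TCP position; "eef_rot": TCP orientation; "force": force on the tool from outside, world axes, zero at the start; "ft_torque": the same for the moment, N m; "finger_gap": finger opening in m.
Only numpy, scipy, OpenCV 4.12 (cv2) and the standard library are available. Lean on these libraries where they do the work, as an engineer would, in place of code of your own. Each camera call takes 0.05 s, during which the arm holds its last target.

## Working session

There is one attempt and no reset: what is moved stays moved. The work goes in short steps, Python scripts to look and compute and a tool call to move; the robot and the scene stay as the last step left them, time stands still between calls to the robot, and variables do not carry over. Pictures are saved under pics/ and viewed, and the job is handed in when it is done.

Besides the shell and the picture viewer there is one more tool, called after "Emit:" as name(argument=value, ...), one argument or row to a line, values as JSON. jog_arm: Moves the arm, as the interface text tells. Its arguments: {"type":"object","properties":{"plan":{"type":"array"},"grip_force":{"type":"number"}},"required":["plan"]}

```bash
mkdir -p pics; ls; python3 - <<'E'
from workcell import bot
import cv2,numpy as np
s=bot.observe();print({k:np.round(v,3) for k,v in s.items()})
for n in("scene","side","wrist"):
    im=bot.get_image(n);cv2.imwrite(f"pics/{n}0.png",im[:,:,::-1]);m=bot.camera_model(n);print(n,{k:np.round(v,3).tolist() for k,v in m.items()})
    for t in ("silver_unit","blue_unit","crate"):
        for d in bot.outline_of(n,t)[:4]:print(t,d["p"],d["at"],d["region"].sum())
E
```

```text
pics
{'clock': np.float64(0.0), 'joint_positions': array([-1.566,  0.313,  1.498,  0.   ,  1.331, -0.223]), 'dq': array([-0.   , -0.001,  0.001,  0.   ,  0.001, -0.001]), 'effort': array([ 0.0000e+00, -4.0221e+01, -2.5227e+01,  6.9000e-02,  3.5000e-02,
       -0.0000e+00]), 'ee_pos': array([ 0.119, -0.511,  0.213]), 'eef_rot': array([-0.001,  0.994,  0.114,  0.   ]), 'force': array([-0.071, -0.136, -0.564]), 'ft_torque': array([ 0.039,  0.007, -0.004]), 'finger_gap': np.float64(0.088)}
scene {'fx': 472.108, 'fy': 472.108, 'cx': 277.208, 'cy': 206.615, 'R': [[0.829, 0.559, 0.015], [0.46, -0.666, -0.587], [-0.318, 0.493, -0.81]], 't': [-0.36, -0.18, 1.579]}
silver_unit 0.86 [148.4, 315.0] 701
silver_unit 0.78 [116.6, 312.4] 462
silver_unit 0.59 [131.3, 274.1] 596
crate 0.9 [239.7, 333.3] 5094
side {'fx': 384.542, 'fy': 384.542, 'cx': 278.203, 'cy': 215.356, 'R': [[-0.885, -0.466, -0.012], [-0.287, 0.565, -0.774], [0.368, -0.681, -0.633]], 't': [0.395, 0.171, 0.988]}
silver_unit 0.96 [325.3, 305.0] 1312
silver_unit 0.61 [294.1, 242.3] 1329
silver_unit 0.56 [366.9, 245.8] 1817
blue_unit 0.9 [177.9, 307.6] 564
blue_unit 0.63 [296.1, 241.8] 1285
crate 0.77 [208.7, 218.0] 3875
wrist {'fx': 325.192, 'fy': 325.192, 'cx': 280.24, 'cy': 206.809, 'R': [[0.225, -0.974, -0.0], [-0.927, -0.214, 0.309], [-0.301, -0.069, -0.951]], 't': [-0.526, -0.042, 0.39]}
```

View pics/scene0.png

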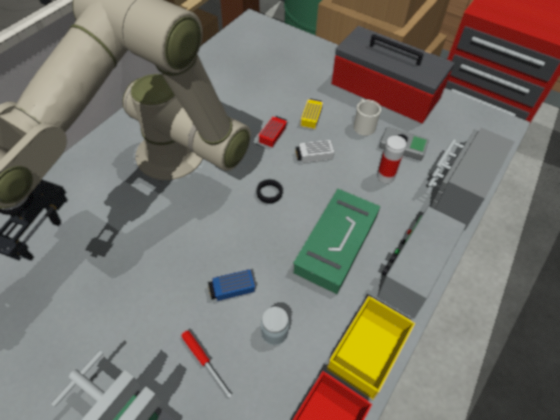

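View pics/side0.png

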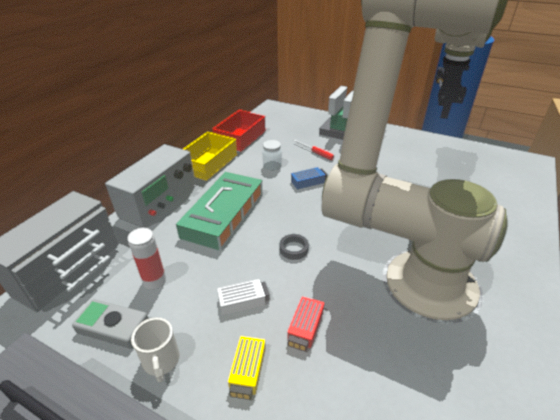

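View pics/wrist0.png

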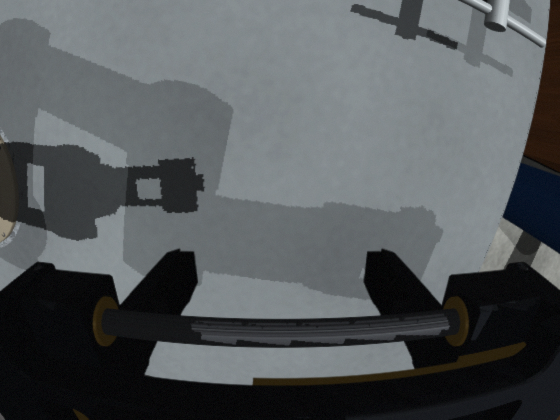

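Look-alikes for the silver unit: the silver case at scene (148,315), the yellow one at (116,312) and the red one at (131,274). The blue one at scene (285,233) is alone. By colour I choose the silver at (148,315) and the blue at (285,233). Next are close crops and a pose fit.

```bash
cat > h.py <<'E'
import numpy as np,cv2
from workcell import bot
from scipy.optimize import minimize
def proj(m,X):
    c=np.atleast_2d(X)@np.array(m["R"]).T+np.array(m["t"]);return np.c_[m["cx"]+m["fx"]*c[:,0]/c[:,2],m["cy"]+m["fy"]*c[:,1]/c[:,2]]
def onplane(m,rc,z):
    R=np.array(m["R"]);o=-R.T@np.array(m["t"]);d=R.T@np.array([(rc[1]-m["cx"])/m["fx"],(rc[0]-m["cy"])/m["fy"],1.]);return o+d*(z-o[2])/d[2]
def box(x0,x1,y,z0,z1): return np.array([[a,b,c] for a in(x0,x1) for b in(-y,y) for c in(z0,z1)])
UNIT=[box(-.046,.06,.028,0,.036),box(-.06,-.044,.022,.006,.03)]
CRATE=[box(0,.14,.148,0,.057)]
def place(B,p):
    c,s=np.cos(p[2]),np.sin(p[2]);R=np.array([[c,-s,0],[s,c,0],[0,0,1]]);return B@R.T+np.array([p[0],p[1],0])
S=4
def render(m,boxes,p):
    im=np.zeros((420*S,560*S),np.uint8)
    for B in boxes:
        q=cv2.convexHull(np.round((proj(m,place(B,p))+.5)*S).astype(np.int32));cv2.fillConvexPoly(im,q,255)
    return cv2.resize(im,(560,420),interpolation=cv2.INTER_AREA)/255.
def fit(obs,boxes,p0,yaws):
    def cost(p):
        c=0
        for m,reg in obs:
            r=render(m,boxes,p);c+=1-np.minimum(r,reg).sum()/np.maximum(r,reg).sum()
        return c
    best=None
    for y in yaws:
        r=minimize(cost,[p0[0],p0[1],y],method="Nelder-Mead",options=dict(initial_simplex=np.array([[p0[0],p0[1],y]]+[[p0[0]+a,p0[1]+b,y+c] for a,b,c in((.02,0,0),(0,.02,0),(0,0,.2))]),xatol=1e-4,fatol=1e-4))
        if best is None or r.fun<best.fun:best=r
    return best.x,best.fun
E
python3 - <<'E'
from h import *
ims={n:cv2.imread(f"pics/{n}0.png") for n in("scene","side")}
M={n:bot.camera_model(n) for n in ims}
cr=lambda n,r,c,h=50:cv2.resize(ims[n][max(r-h,0):r+h,c-h:c+h],(390,290),interpolation=cv2.INTER_CUBIC)
cv2.imwrite("pics/crop1.png",np.vstack([np.hstack([cr("scene",148,315),cr("scene",285,233)]),np.hstack([cr("side",297,242),cr("side",200,220)])]))
for t,yaws in(("silver_unit",np.linspace(-3.1,2.6,10)),("blue_unit",np.linspace(-3.1,2.6,10)),("crate",[0,-.1,.1])):
    print(t)
    for n in ims:
        for d in bot.pinpoint(n,t)[:4]:print(" pin",n,d["p"],d["at"],onplane(M[n],d["at"],0).round(3))
        for d in bot.pinpoint(n,t+"_plug")[:4] if t!="crate" else []:print(" plug",n,d["p"],d["at"],onplane(M[n],d["at"],.018).round(3))
for n in ims:
    for b in(1,2,3,4):
        for d in bot.pinpoint(n,f"bay{b}")[:2]:print(b,n,d["p"],d["at"],onplane(M[n],d["at"],0).round(3))
for t in("spray_can","bolt_jar","screwdriver","tape_roll","mug","meter"):
    for n in ims:
        for d in bot.pinpoint(n,t)[:1]:print(t,n,d["p"],d["at"],onplane(M[n],d["at"],0).round(3))
print(bot.observe()["clock"])
E
```

```text
silver_unit
 pin scene 0.93 [117.3, 309.4] [0.295 0.413 0.   ]
 pin scene 0.87 [154.4, 312.1] [0.396 0.266 0.   ]
 pin scene 0.68 [192.8, 268.6] [0.369 0.05  0.   ]
 pin scene 0.67 [133.3, 273.2] [0.234 0.273 0.   ]
 plug scene 0.81 [119.9, 278.8] [0.223 0.324 0.018]
 plug scene 0.68 [153.5, 293.5] [0.351 0.22  0.018]
 plug scene 0.61 [97.4, 314.3] [0.264 0.495 0.018]
 pin side 0.94 [299.3, 242.2] [0.405 0.271 0.   ]
 pin side 0.68 [326.6, 302.9] [0.238 0.273 0.   ]
 plug side 0.97 [288.9, 269.5] [0.353 0.224 0.018]
 plug side 0.62 [343.2, 298.0] [0.225 0.328 0.018]
 plug side 0.58 [395.9, 239.6] [0.276 0.484 0.018]
blue_unit
 pin scene 0.82 [286.3, 229.6] [ 0.464 -0.277  0.   ]
 plug scene 0.71 [289.2, 208.1] [ 0.429 -0.323  0.018]
 pin side 0.58 [181.4, 309.2] [ 0.469 -0.276  0.   ]
 plug side 0.65 [173.5, 322.0] [ 0.439 -0.317  0.018]
crate
 pin scene 0.81 [231.0, 317.4] [0.569 0.014 0.   ]
 pin side 0.71 [218.3, 239.1] [0.58  0.008 0.   ]
 pin side 0.49 [328.2, 114.5] [0.624 0.478 0.   ]
1 scene 0.65 [261.3, 293.7] [ 0.567 -0.112  0.   ]
2 scene 0.65 [261.3, 293.7] [ 0.567 -0.112
[... 389 characters left out ...]
  ]
4 side 0.81 [225.2, 238.7] [0.563 0.036 0.   ]
4 side 0.66 [245.6, 226.9] [0.546 0.127 0.   ]
spray_can scene 0.98 [175.0, 384.1] [0.636 0.324 0.   ]
spray_can side 0.81 [281.3, 155.2] [0.637 0.325 0.   ]
bolt_jar scene 0.73 [328.9, 274.8] [ 0.635 -0.308  0.   ]
bolt_jar side 0.69 [163.4, 273.5] [ 0.638 -0.325  0.   ]
screwdriver side 0.69 [152.2, 314.3] [ 0.534 -0.469  0.   ]
tape_roll scene 0.87 [195.9, 268.4] [0.375 0.039 0.   ]
tape_roll side 0.59 [249.0, 294.0] [0.368 0.052 0.   ]
mug scene 0.96 [127.6, 364.0] [0.48  0.479 0.   ]
mug side 0.84 [357.4, 158.0] [0.484 0.488 0.   ]
meter scene 0.85 [150.4, 399.3] [0.63  0.451 0.   ]
meter side 0.61 [328.9, 114.3] [0.623 0.479 0.   ]
2.1
```

View pics/crop1.png

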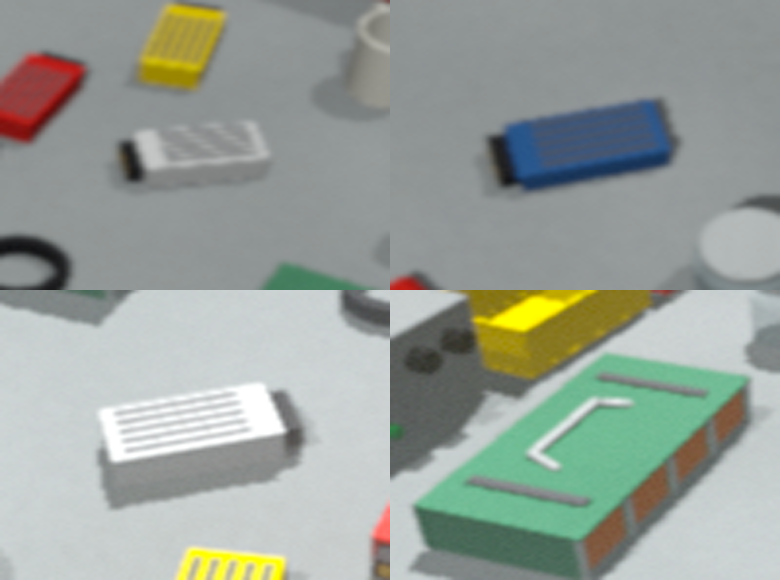

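```bash
python3 - <<'E'
from h import *
ims={n:cv2.imread(f"pics/{n}0.png") for n in("scene","side")}
M={n:bot.camera_model(n) for n in ims}
import pickle
pts={"silver_unit":{"scene":(148,315),"side":(297,242)},"blue_unit":{"scene":(285,233),"side":(178,308)},"crate":{"scene":(240,333),"side":(208,218)}}
p0={"silver_unit":(.40,.268,.75),"blue_unit":(.467,-.276,.9),"crate":(.572,.011,-.1)}
out={}
for t in pts:
    obs=[]
    for n in ims:
        for d in bot.outline_of(n,t):
            if np.hypot(*(np.array(d["at"])-pts[t][n]))<15:
                obs.append((M[n],d["region"].astype(float)));print(t,n,d["p"]);break
        else: print(t,n,"none")
    y=p0[t][2]
    x,f=fit(obs,UNIT if t!="crate" else CRATE,p0[t],[y,y-.2,y+.2]);print(t,x.round(4),f)
    for o in obs:
        print("  single",fit([o],UNIT if t!="crate" else CRATE,x,[x[2]])[0].round(4))
    out[t]=x
    for n in ims:
        for B in (UNIT if t!="crate" else CRATE):
            q=cv2.convexHull(proj(M[n],place(B,x)).astype(np.float32));
            big=ims[n]
            cv2.polylines(big,[np.round(q*16).astype(np.int32)],True,(255,0,255),1,cv2.LINE_AA,4)
pickle.dump(out,open("poses.pkl","wb"))
cv2.imwrite("pics/fit.png",np.vstack([cv2.resize(ims["scene"][120:320,180:400],(780,300*780//800)),cv2.resize(ims["side"][150:330,160:360],(780,300))]))
E
```

```text
silver_unit scene 0.86
silver_unit side 0.61
silver_unit [0.3989 0.2698 0.7799] 0.11658814030319409
  single [0.3999 0.2682 0.7528]
  single [0.3979 0.2711 0.7838]
blue_unit scene none
blue_unit side 0.9
blue_unit [ 0.4704 -0.2753  0.8719] 0.09097203694528067
  single [ 0.4704 -0.2752  0.8785]
crate scene 0.9
crate side 0.77
crate [0.5665 0.0029 0.1053] 0.0660763220772419
  single [0.5667 0.0017 0.0995]
  single [0.5669 0.0047 0.0981]
```

View pics/fit.png

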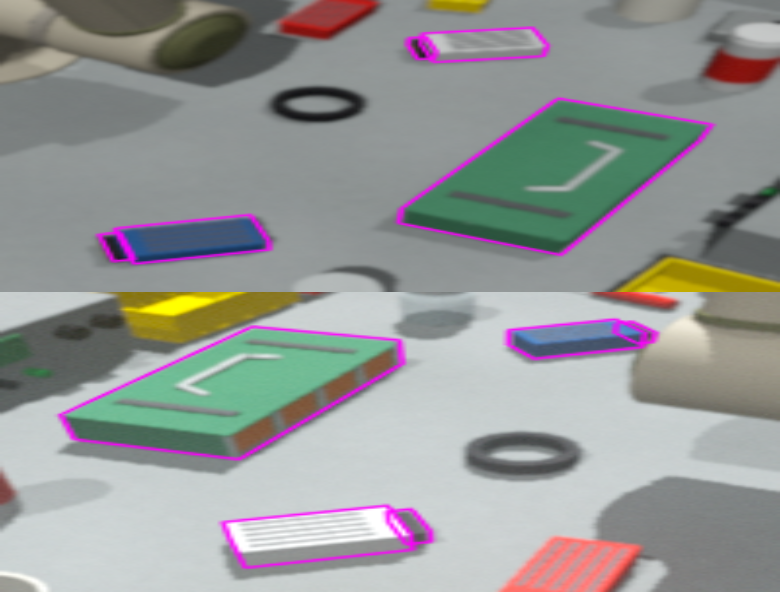

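```bash
cat >> h.py <<'E'
import sys,pickle
C=(.5665,.0029,.100)
def cr2w(x,y):
    c,s=np.cos(C[2]),np.sin(C[2]);return np.array([C[0]+c*x-s*y,C[1]+s*x+c*y])
def w2cr(p):
    c,s=np.cos(C[2]),np.sin(C[2]);d=np.array(p[:2])-C[:2];return np.array([c*d[0]+s*d[1],-s*d[0]+c*d[1]])
def state():
    s=bot.observe();w,x,y,z=s["eef_rot"];th=2*np.arctan2(y,x);th=(th+np.pi)%(2*np.pi)-np.pi
    return np.array(s["ee_pos"]),th,s
def plan(target,th1,step=.048,n=None):
    p,th,s=state();d=np.array(target)-p;dth=(th1-th+np.pi)%(2*np.pi)-np.pi
    k=n or int(np.ceil(max(np.linalg.norm(d)/step,abs(dth)/.14,1)))
    print("at",p.round(4),"th",round(th,3),"cr",w2cr(p).round(4),"t",round(float(s["clock"]),2),"F",np.round(s["force"],1),"gap",round(float(s["finger_gap"]),4))
    for i in range(k):
        t=th+dth*i/k;dx=d[:2]/k
        print([round(1000*(np.cos(t)*dx[0]+np.sin(t)*dx[1]),1),round(1000*(np.sin(t)*dx[0]-np.cos(t)*dx[1]),1),round(-1000*d[2]/k,1),round(-dth/k,3)])
E
python3 -c "
from h import *
plan((.447,-.303,.15),.88)"
```

```text
at [ 0.1185 -0.5114  0.2132] th 0.228 cr [-0.4971 -0.4671] t 2.4 F [-0.1  0.2  0.5] gap 0.0879
[np.float64(40.8), np.float64(-14.3), np.float64(7.0), np.float64(-0.072)]
[np.float64(41.7), np.float64(-11.3), np.float64(7.0), np.float64(-0.072)]
[np.float64(42.4), np.float64(-8.3), np.float64(7.0), np.float64(-0.072)]
[np.float64(42.9), np.float64(-5.2), np.float64(7.0), np.float64(-0.072)]
[np.float64(43.2), np.float64(-2.1), np.float64(7.0), np.float64(-0.072)]
[np.float64(43.2), np.float64(1.1), np.float64(7.0), np.float64(-0.072)]
[np.float64(43.0), np.float64(4.2), np.float64(7.0), np.float64(-0.072)]
[np.float64(42.6), np.float64(7.3), np.float64(7.0), np.float64(-0.072)]
[np.float64(42.0), np.float64(10.4), np.float64(7.0), np.float64(-0.072)]
```

Emit:
jog_arm(
  plan=[
    [41,-14,7,-0.072,88],
    [42,-11,7,-0.072,88],
    [42,-8,7,-0.072,88],
    [43,-5,7,-0.072,88],
    [43,-2,7,-0.072,88],
  ],
)

```text
clock: 2.9
ee_pos: [0.3035, -0.3959, 0.1774]
eef_rot: [0.002, 0.957, 0.292, -0.0]
force: [0.1, -0.9, 0.3]
finger_gap: 0.0881
```

Emit:
jog_arm(
  plan=[
    [43,1,7,-0.072,88],
    [43,4,7,-0.072,88],
    [42,7,7,-0.072,88],
    [42,10,7,-0.072,88],
    [0,0,0,0,88],
  ],
)

```text
clock: 3.4
ee_pos: [0.4561, -0.2945, 0.1476]
eef_rot: [0.002, 0.901, 0.434, -0.0]
force: [0.0, -0.5, -0.5]
finger_gap: 0.0882
```

```bash
python3 -c "
from h import *
plan((.447,-.303,.15),.88)
cv2.imwrite('pics/w1.png',bot.get_image('wrist')[:,:,::-1])
print(bot.pinpoint('wrist','blue_unit')[:2],bot.pinpoint('wrist','blue_unit_plug')[:2])"
```

```text
at [ 0.4561 -0.2945  0.1476] th 0.899 cr [-0.1396 -0.2849] t 3.4 F [ 0.  -0.5 -0.5] gap 0.0882
[np.float64(-12.3), np.float64(-1.8), np.float64(-2.4), np.float64(0.019)]
[{'at': [164.4, 285.7], 'p': 0.7}] [{'at': [227.3, 276.9], 'p': 0.64}]
```

View pics/w1.png

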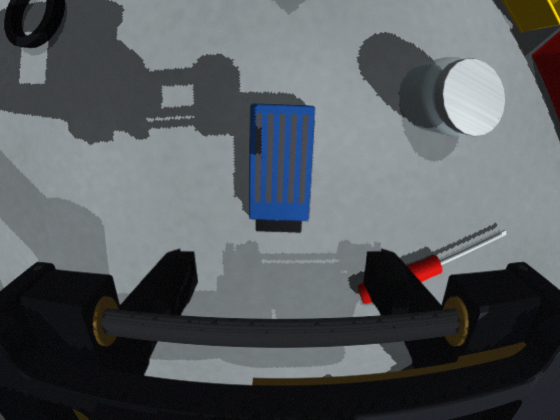

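The wrist view shows the blue unit with its plug towards the gripper. The case top corners (row, column) are about (104,252), (106,314), (220,309) and (218,250), and the plug end is at (232,279). I will refine the pose from these.

```bash
cat >> h.py <<'E'
def fish(m,rc,z):
    R=np.array(m["R"]);o=-R.T@np.array(m["t"]);u=np.array([rc[1]-m["cx"],rc[0]-m["cy"]]);r=np.hypot(*u);a=r/m["fx"]
    d=R.T@np.r_[np.sin(a)*u/max(r,1e-9),np.cos(a)];return o+d*(z-o[2])/d[2]
def top(m,c4):  # far-left, far-right, near-right, near-left of case top
    P=np.array([fish(m,c,.036)[:2] for c in c4]);far=(P[0]+P[1])/2;near=(P[2]+P[3])/2;d=far-near
    print("len",np.linalg.norm(d).round(4),"w",np.linalg.norm(P[0]-P[1]).round(4),np.linalg.norm(P[2]-P[3]).round(4))
    y=np.arctan2(d[1],d[0]);o=(far+near)/2-.007*d/np.linalg.norm(d);print("origin",o.round(4),"yaw",y.round(3));return o,y
E
python3 -c "
from h import *
m=bot.camera_model('wrist')
o,y=top(m,[(104,252),(106,314),(220,309),(218,250)])
g=o-.036*np.array([np.cos(y),np.sin(y)])
plan((*g,.006),y)"
```

```text
len 0.1041 w 0.0533 0.055
origin [ 0.4673 -0.2832] yaw 0.862
at [ 0.4531 -0.2979  0.1486] th 0.891 cr [-0.1429 -0.288 ] t 3.55 F [ 0.5 -0.7  0. ] gap 0.0881
[np.float64(-5.2), np.float64(0.3), np.float64(47.5), np.float64(0.01)]
[np.float64(-5.2), np.float64(0.3), np.float64(47.5), np.float64(0.01)]
[np.float64(-5.2), np.float64(0.4), np.float64(47.5), np.float64(0.01)]
```

Emit:
jog_arm(
  plan=[
    [-4,0,45,0.01,88],
    [-4,0,45,0.01,88],
    [-2,0,40,0,88],
    [0,0,8,0,88],
    [0,0,0,0,88],
  ],
)

```text
clock: 4.05
ee_pos: [0.444, -0.314, 0.011]
eef_rot: [0.007, 0.909, 0.416, 0.0]
force: [-0.1, 0.5, 0.1]
finger_gap: 0.0878
```

```bash
python3 -c "
from h import *
plan((.4468,-.3055,.006),.87)
cv2.imwrite('pics/w2.png',bot.get_image('wrist')[:,:,::-1])
"
```

```text
at [ 0.444 -0.314  0.011] th 0.859 cr [-0.1535 -0.3031] t 4.05 F [-0.1  0.5  0.1] gap 0.0878
[np.float64(8.2), np.float64(-3.4), np.float64(5.0), np.float64(-0.011)]
```

View pics/w2.png

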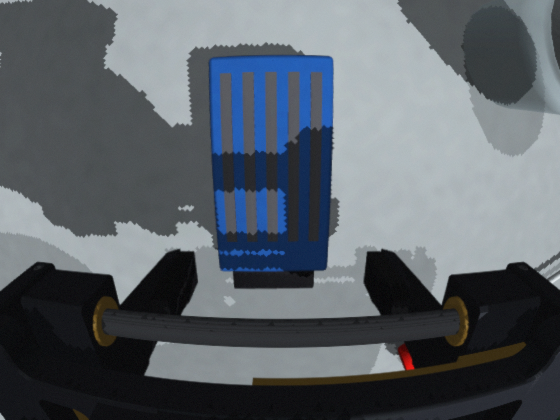

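The wrist view shows the blue unit centred between the open fingers. Its case top corners are at (58,210), (58,332), (269,327) and (271,220), and the plug is at row 287.

```bash
python3 -c "
from h import *
m=bot.camera_model('wrist')
o,y=top(m,[(58,210),(58,332),(269,327),(271,220)])
g=o-.036*np.array([np.cos(y),np.sin(y)])
plan((*g,.006),y)"
```

```text
len 0.1039 w 0.0541 0.0554
origin [ 0.4697 -0.2794] yaw 0.864
at [ 0.4442 -0.3141  0.0116] th 0.859 cr [-0.1533 -0.3032] t 4.1 F [-0.1  0.4 -0.2] gap 0.0881
[np.float64(6.9), np.float64(-3.1), np.float64(5.6), np.float64(-0.005)]
```

Consistent with the earlier measurements. I move to the grip position and close.

Emit:
jog_arm(
  plan=[
    [7,-3,5,-0.005,88],
    [0,0,0,0,60],
    [0,0,0,0,40],
    [0,0,0,0,40],
    [0,0,0,0,40],
  ],
  grip_force=25,
)

```text
clock: 4.6
ee_pos: [0.449, -0.3086, 0.0122]
eef_rot: [0.012, 0.908, 0.419, 0.002]
force: [-0.6, -0.7, 0.4]
finger_gap: 0.0577
```

Emit:
jog_arm(
  plan=[
    [0,0,0,0,40],
    [0,0,0,0,40],
    [0,0,0,0,40],
  ],
)

```text
clock: 4.9
ee_pos: [0.4492, -0.3088, 0.0125]
eef_rot: [0.012, 0.908, 0.419, 0.002]
force: [-0.1, -0.3, 0.5]
finger_gap: 0.0406
```

```bash
python3 -c "
from h import *
a=bot.get_image('wrist');b=bot.get_image('side');plan((.4468,-.3055,.006),.87)
cv2.imwrite('pics/w3.png',np.hstack([cv2.resize(a,(400,300)),cv2.resize(b[110:260,240:440],(400,300))])[:,:,::-1])
"
```

```text
at [ 0.4492 -0.3088  0.0125] th 0.864 cr [-0.1479 -0.2984] t 5.0 F [ 0.5 -0.6 -0.4] gap 0.04
[np.float64(0.9), np.float64(-3.9), np.float64(6.5), np.float64(-0.006)]
```

View pics/w3.png

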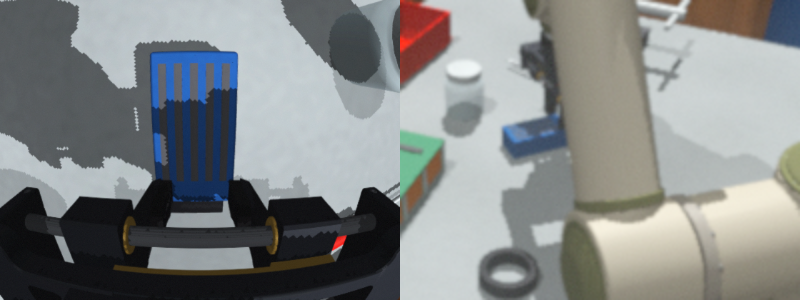

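```bash
python3 -c "
from h import *
a=bot.get_image('wrist');b=bot.get_image('scene');m=bot.camera_model('wrist')
p,th,s=state()
def fp(X):
    c=np.array(m['R'])@X+np.array(m['t']);r=np.hypot(c[0],c[1]);a=np.arctan2(r,c[2]);return (m['cx']+m['fx']*a*c[0]/r,m['cy']+m['fx']*a*c[1]/r)
print('cam',-np.array(m['R']).T@m['t'],'tcp px',fp(p))
y=np.array([np.sin(th),-np.cos(th),0])
for k in(-.02,.02):print(fp(p+k*y),fp(p+k*y+[0,0,.019]),fp(p+k*y+[0,0,.06]))
ov=a.copy()
for z in(0,.006,.03,.036):
  pass
cv2.imwrite('pics/w4.png',np.hstack([cv2.resize(a[180:340,150:410],(400,300)),cv2.resize(b[210:360,160:360],(400,300))])[:,:,::-1])
"
```

```text
cam [ 0.49925719 -0.24517033  0.18295216] tcp px (np.float64(278.87330009776883), np.float64(246.7515499700092))
(np.float64(244.39315477728036), np.float64(246.9442335970279)) (np.float64(241.61738033362803), np.float64(262.34059249929805)) (np.float64(233.6216724012204), np.float64(308.1501511663659))
(np.float64(313.2294959882819), np.float64(246.2625483607177)) (np.float64(317.36978053869433), np.float64(261.5107955945896)) (np.float64(329.4450165836889), np.float64(306.74908681246825))
```

View pics/w4.png

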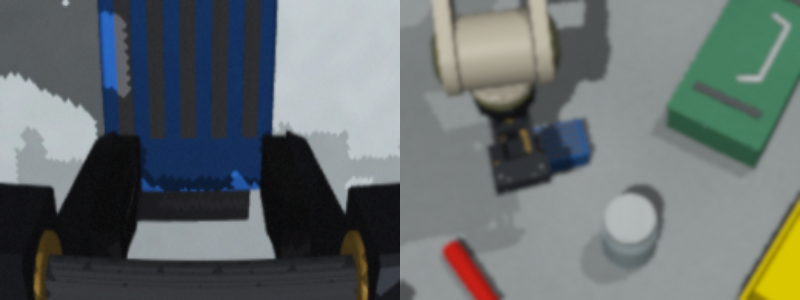

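```bash
python3 -c "
from h import *
s=bot.observe();print({k:np.round(v,4).tolist() for k,v in s.items()})"
```

```text
{'clock': 5.1, 'joint_positions': [-0.8153, 0.5855, 1.6689, -0.0049, 0.863, -0.1059], 'dq': [0.0003, 0.0007, -0.0004, -0.0008, -0.0001, 0.0017], 'effort': [-0.0004, -45.9474, -19.0632, 0.0504, -0.0403, 0.0017], 'ee_pos': [0.4492, -0.3087, 0.0125], 'eef_rot': [0.0121, 0.908, 0.4189, 0.0021], 'force': [0.3799, -0.4597, 0.0395], 'ft_torque': [-0.0226, -0.0487, 0.0242], 'finger_gap': 0.0403}
```

Emit:
jog_arm(
  plan=[
    [0,0,0,0,30],
    [0,0,0,0,30],
    [0,0,-15,0,30],
    [0,0,-15,0,30],
    [0,0,0,0,30],
  ],
)

```text
clock: 5.6
ee_pos: [0.4485, -0.3079, 0.0427]
eef_rot: [0.011, 0.908, 0.419, 0.002]
force: [-0.1, 0.1, 0.3]
finger_gap: 0.0301
```

```bash
python3 -c "
from h import *
a=bot.get_image('wrist');b=bot.get_image('scene');plan((.4468,-.3055,.006),.87)
cv2.imwrite('pics/w5.png',np.hstack([cv2.resize(a,(400,300)),cv2.resize(b[210:360,160:360],(400,300))])[:,:,::-1])
"
```

```text
at [ 0.4478 -0.3072  0.0411] th 0.864 cr [-0.1491 -0.2967] t 5.7 F [ 0.7 -0.9  0.5] gap 0.0299
[np.float64(0.7), np.float64(-1.8), np.float64(35.1), np.float64(-0.006)]
```

View pics/w5.png

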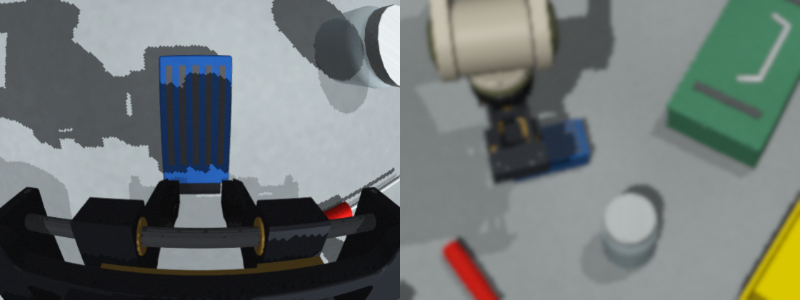

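```bash
python3 -c "
from h import *
p=np.array([.1185,-.5114,.2132])
th=.228;y=np.array([np.sin(th),-np.cos(th),0])
out=[]
for n in('scene','side'):
    m=bot.camera_model(n);im=cv2.imread(f'pics/{n}0.png');q=proj(m,np.array([p,p+[0,0,.019],p+[0,0,.064],p+.044*y,p-.044*y]));print(q.round(1).tolist())
    c=q[0].astype(int);x0=max(c[0]-50,0);y0=max(c[1]-50,0)
    cr=cv2.resize(im[y0:y0+100,x0:x0+100],(390,390),interpolation=cv2.INTER_CUBIC)
    for k,u in enumerate(q):cv2.circle(cr,tuple(int(v) for v in (u-[x0,y0]+.5)*3.9),4,[(0,0,255),(0,255,0),(255,0,0),(0,255,255),(0,255,255)][k],2)
    out.append(cr)
cv2.imwrite('pics/tip.png',np.hstack(out))"
```

```text
[[46.7, 244.7], [43.6, 240.5], [35.9, 229.9], [34.7, 259.9], [58.1, 230.2]]
[[440.7, 117.6], [442.2, 112.1], [445.9, 98.5], [439.8, 112.0], [441.5, 123.5]]
```

View pics/tip.png

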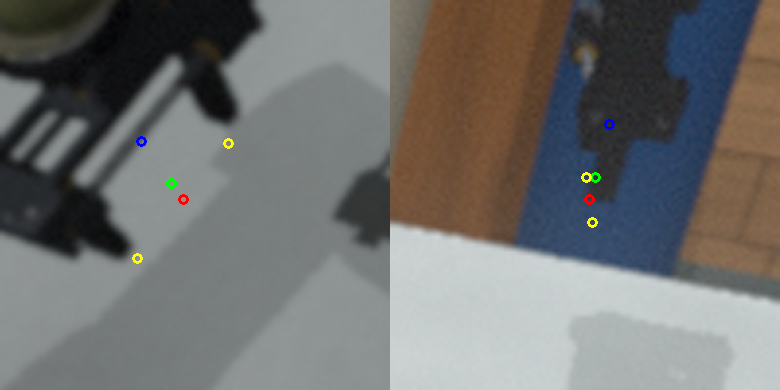

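Emit:
jog_arm(
  plan=[
    [0,0,0,0,88],
    [0,0,0,0,88],
    [0,0,0,0,88],
    [0,0,10,0,88],
    [0,0,10,0,88],
  ],
)

```text
clock: 6.2
ee_pos: [0.4476, -0.3072, 0.0184]
eef_rot: [0.009, 0.908, 0.419, 0.001]
force: [-0.0, 0.2, 0.4]
finger_gap: 0.0681
```

Emit:
jog_arm(
  plan=[
    [0,0,10,0,88],
    [0,0,5,0,88],
  ],
)

```text
clock: 6.4
ee_pos: [0.4472, -0.3069, 0.0006]
eef_rot: [0.008, 0.908, 0.419, 0.001]
force: [0.0, 0.7, 0.9]
finger_gap: 0.0837
```

Emit:
jog_arm(
  plan=[
    [0,0,5,0,88],
  ],
)

```text
clock: 6.5
ee_pos: [0.4471, -0.3069, -0.0053]
eef_rot: [0.008, 0.908, 0.419, 0.001]
force: [0.5, -1.5, 0.2]
finger_gap: 0.0878
```

Emit:
jog_arm(
  plan=[
    [0,0,5,0,88],
  ],
)

```text
clock: 6.6
ee_pos: [0.447, -0.3069, -0.0108]
eef_rot: [0.008, 0.908, 0.419, 0.001]
force: [-0.0, -0.5, -0.8]
finger_gap: 0.0881
```

The reported TCP goes below the bench with no contact, so the real fingertips sit about 20 mm higher than reported. I'll feel for the bench gently.

Emit:
jog_arm(
  plan=[
    [0,0,3,0,88],
    [0,0,0,0,88],
  ],
)

```text
clock: 6.8
ee_pos: [0.4469, -0.3067, -0.0148]
eef_rot: [0.007, 0.908, 0.419, 0.001]
force: [0.5, -0.6, 0.6]
finger_gap: 0.0884
```

Emit:
jog_arm(
  plan=[
    [0,0,3,0,88],
  ],
)

```text
clock: 6.9
ee_pos: [0.4472, -0.307, -0.0175]
eef_rot: [0.008, 0.908, 0.419, 0.001]
force: [-0.5, 0.0, -0.1]
finger_gap: 0.0883
```

Emit:
jog_arm(
  plan=[
    [0,0,2,0,88],
  ],
)

```text
clock: 7.0
ee_pos: [0.4473, -0.3071, -0.0195]
eef_rot: [0.008, 0.908, 0.419, 0.001]
force: [-0.8, -0.1, 0.4]
finger_gap: 0.088
```

Emit:
jog_arm(
  plan=[
    [0,0,0,0,40],
    [0,0,0,0,40],
    [0,0,0,0,40],
    [0,0,0,0,40],
    [0,0,0,0,40],
  ],
  grip_force=30,
)

```text
clock: 7.5
ee_pos: [0.4473, -0.3072, -0.0194]
eef_rot: [0.008, 0.908, 0.419, 0.001]
force: [-0.1, -0.4, -0.7]
finger_gap: 0.0557
```

```bash
python3 -c "
from h import *
a=bot.get_image('wrist');plan((.4468,-.3055,.006),.87)
cv2.imwrite('pics/w6.png',cv2.resize(a[:,80:480],(600,600))[:,:,::-1])
"
```

```text
at [ 0.4473 -0.3072 -0.0194] th 0.864 cr [-0.1496 -0.2966] t 7.55 F [-0.7  1.1  0.1] gap 0.056
[np.float64(1.0), np.float64(-1.5), np.float64(-25.4), np.float64(-0.006)]
```

View pics/w6.png

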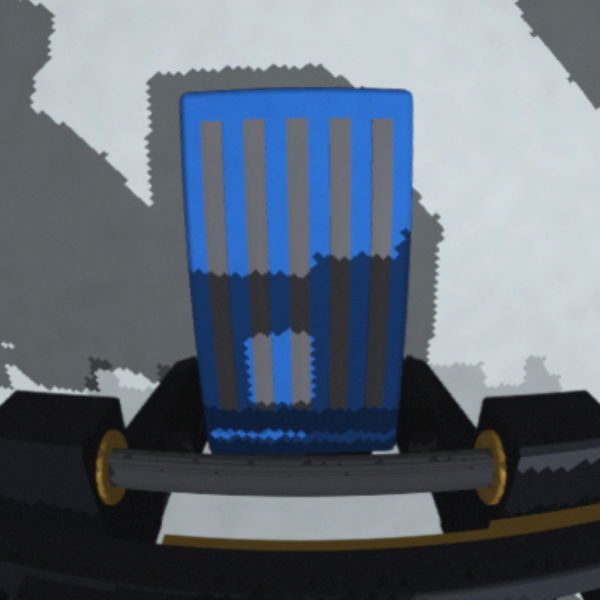

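```bash
python3 -c "
from h import *
m=bot.camera_model('wrist')
o,y=top(m,[(63,200.7),(63,354.7),(315,344),(316.4,220)])
p,th,s=state();c,sn=np.cos(th),np.sin(th);d=o-p[:2];print('unit in tool x,left',(c*d[0]+sn*d[1]).round(4),(-sn*d[0]+c*d[1]).round(4),'dyaw',y-th)
w,x,yq,z=s['eef_rot']
from scipy.spatial.transform import Rotation as R
print(R.from_quat([x,yq,z,w]).as_matrix().round(4))
C=(.5665,.0029,.100)
t=cr2w(-.09-.036,-.108);print(t)
plan((*t,-.016),.10,step=.04)"
```

```text
len 0.1043 w 0.0542 0.0551
origin [ 0.4712 -0.2793] yaw 0.88
unit in tool x,left 0.0368 -0.0001 dyaw 0.015883520748526947
[[ 0.6493  0.7605  0.0081]
 [ 0.7605 -0.6491 -0.0141]
 [-0.0055  0.0153 -0.9999]]
[ 0.45191148 -0.11713946]
at [ 0.4473 -0.3072 -0.0194] th 0.864 cr [-0.1496 -0.2966] t 7.55 F [-0.7  1.1  0.1] gap 0.056
[np.float64(24.6), np.float64(-20.0), np.float64(-0.6), np.float64(0.127)]
[np.float64(21.9), np.float64(-22.9), np.float64(-0.6), np.float64(0.127)]
[np.float64(18.8), np.float64(-25.5), np.float64(-0.6), np.float64(0.127)]
[np.float64(15.4), np.float64(-27.7), np.float64(-0.6), np.float64(0.127)]
[np.float64(11.7), np.float64(-29.4), np.float64(-0.6), np.float64(0.127)]
[np.float64(7.9), np.float64(-30.7), np.float64(-0.6), np.float64(0.127)]
```

Emit:
jog_arm(
  plan=[
    [0,0,-4,0,40],
    [24,-20,0,0.127,40],
    [22,-23,0,0.127,40],
    [19,-25,0,0.127,40],
    [15,-28,0,0.127,40],
  ],
)

```text
clock: 8.05
ee_pos: [0.4504, -0.1805, -0.0167]
eef_rot: [0.008, 0.986, 0.166, 0.003]
force: [0.2, -0.5, -2.7]
finger_gap: 0.0556
```

Emit:
jog_arm(
  plan=[
    [12,-29,0,0.127,40],
    [8,-31,0,0.127,40],
    [0,0,0,0,40],
    [0,0,0,0,40],
  ],
)

```text
clock: 8.45
ee_pos: [0.4531, -0.1115, -0.0172]
eef_rot: [0.007, 0.999, 0.035, 0.004]
force: [0.4, 0.9, -3.1]
finger_gap: 0.0561
```

```bash
python3 -c "
from h import *
a=bot.get_image('wrist')
cv2.imwrite('pics/w7.png',cv2.resize(a,(800,600))[:,:,::-1])
t=cr2w(-.09-.037,-.108)
plan((*t,-.019),.10,step=.04)
b=bot.get_image('side');cv2.imwrite('pics/s7.png',cv2.resize(b[120:320,150:430],(800,570))[:,:,::-1])
"
```

```text
at [ 0.4529 -0.1116 -0.0173] th 0.07 cr [-0.1245 -0.1026] t 8.5 F [ 0.4 -0.7 -2.4] gap 0.056
[np.float64(-2.4), np.float64(5.5), np.float64(1.7), np.float64(-0.03)]
```

View pics/w7.png

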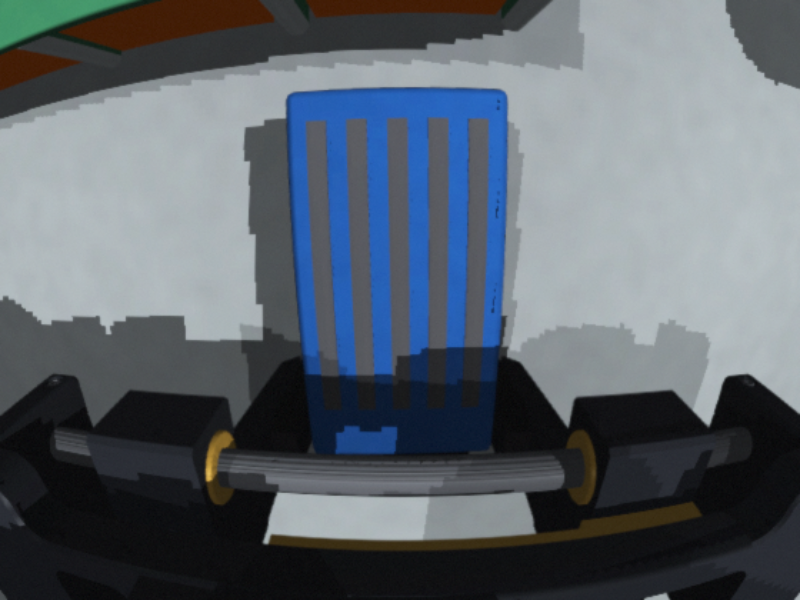

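View pics/s7.png

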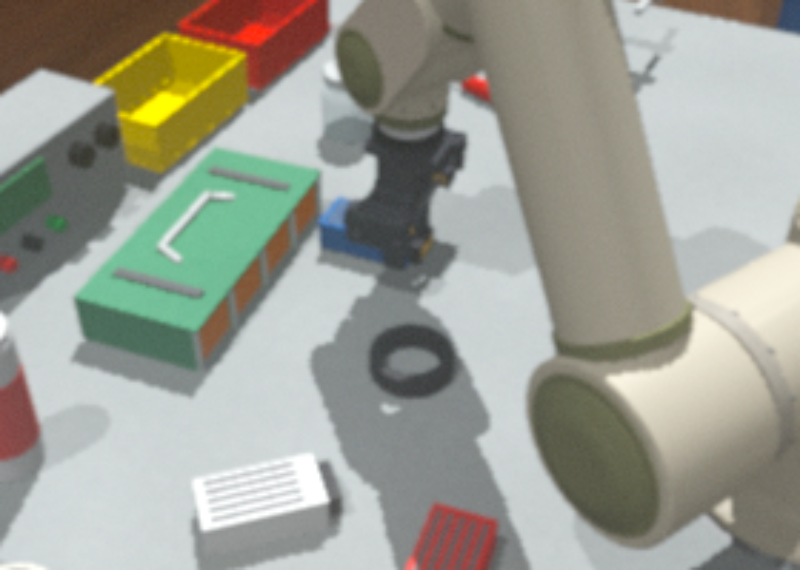

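```bash
cat >> h.py <<'E'
def fproj(m,X):
    c=np.array(m['R'])@np.array(X)+np.array(m['t']);r=np.hypot(c[0],c[1]);a=np.arctan2(r,c[2]);return np.array([m['cx']+m['fx']*a*c[0]/r,m['cy']+m['fx']*a*c[1]/r])
def ov(im,m,name,C=C,s=2,rows=(0,240)):
    im=cv2.resize(im[rows[0]:rows[1]],None,fx=s,fy=s,interpolation=cv2.INTER_CUBIC)[:,:,::-1].copy()
    c,sn=np.cos(C[2]),np.sin(C[2])
    W=lambda x,y,z:(C[0]+c*x-sn*y,C[1]+sn*x+c*y,z)
    def L(a,b,col):
        P=[fproj(m,W(*(np.array(a)+(np.array(b)-a)*t))) for t in np.linspace(0,1,30)]
        P=np.array([[(u+.5)*s,(v+.5-rows[0])*s] for u,v in P]);cv2.polylines(im,[P.astype(np.int32)],False,col,1)
    L((0,-.148,0),(0,.148,0),(255,0,255));L((0,-.148,.057),(0,.148,.057),(0,255,255))
    for w in(-.144,-.072,0,.072,.144):
        for e in(-.004,.004):L((0,w+e,0),(0,w+e,.05),(255,255,0))
    cv2.imwrite(name,cv2.resize(im,(800,int(800*im.shape[0]/im.shape[1]))))
E
python3 -c "
from h import *
a=bot.get_image('wrist');m=bot.camera_model('wrist');ov(a,m,'pics/o7.png',rows=(0,120))"
```

```text
(no output)
```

View pics/o7.png

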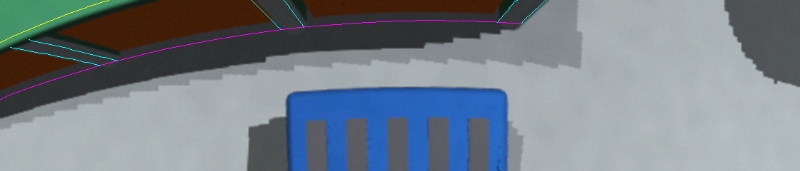

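The overlay lands on the crate's bench line and wall noses, so the crate pose is confirmed. Now I feel bay 1.

Emit:
jog_arm(
  plan=[
    [0,5,0,-0.014,40],
    [0,0,2,0,40],
    [10,0,0,0,40],
    [10,0,0,0,40],
    [0,0,0,0,40],
  ],
)

```text
clock: 9.1
ee_pos: [0.4743, -0.1192, -0.0192]
eef_rot: [0.008, 0.999, 0.041, 0.004]
force: [-0.4, -0.4, -1.9]
finger_gap: 0.0561
```

```bash
python3 -c "
from h import *
t=cr2w(-.10,-.108)
plan((*t,-.019),.084,step=.04)
a=bot.get_image('wrist');m=bot.camera_model('wrist');ov(a,m,'pics/o8.png',rows=(0,300))"
```

```text
at [ 0.4743 -0.1192 -0.0192] th 0.082 cr [-0.1039 -0.1123] t 9.1 F [-0.4 -0.4 -1.9] gap 0.0561
[np.float64(3.8), np.float64(-4.4), np.float64(-0.2), np.float64(-0.002)]
```

View pics/o8.png

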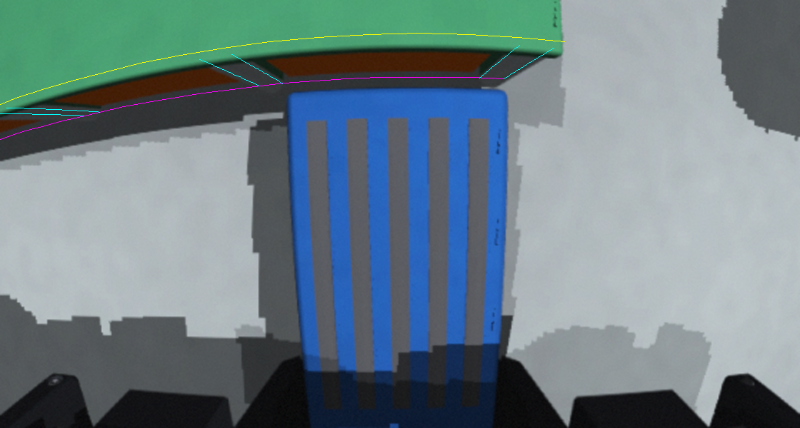

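```bash
python3 -c "
from h import *
m=bot.camera_model('wrist')
for rc in((65,203),(65,354.5),(235,212),(235,349)):
    print(w2cr(fish(m,rc,.037)).round(4))"
```

```text
[-0.0088 -0.0867]
[-0.0098 -0.14  ]
[-0.0725 -0.0862]
[-0.0738 -0.1395]
```

Emit:
jog_arm(
  plan=[
    [0,-5,0,0,40],
    [0,0,0,0,40],
    [8,0,0,0,40],
    [6,0,0,0,40],
  ],
)

```text
clock: 9.55
ee_pos: [0.4852, -0.1121, -0.0195]
eef_rot: [0.007, 0.999, 0.041, 0.0]
force: [-33.2, -14.4, 22.9]
finger_gap: 0.0558
```

Emit:
jog_arm(
  plan=[
    [5,0,0,0,40],
    [0,0,0,0,40],
  ],
)

```text
clock: 9.75
ee_pos: [0.4853, -0.1121, -0.0198]
eef_rot: [0.006, 0.999, 0.043, -0.007]
force: [1.5, 0.6, 0.1]
finger_gap: 0.0553
```

Emit:
jog_arm(
  plan=[
    [4,0,0,0,40],
  ],
)

```text
clock: 9.85
ee_pos: [0.4861, -0.1118, -0.02]
eef_rot: [0.005, 0.999, 0.043, -0.011]
force: [-31.0, -10.2, 18.2]
finger_gap: 0.0555
```

```bash
python3 -c "
from h import *
t=cr2w(-.10,-.108)
plan((*t,-.019),.084,step=.04)"
```

```text
at [ 0.4861 -0.1118 -0.02  ] th 0.086 cr [-0.0915 -0.1061] t 9.85 F [-31.  -10.2  18.2] gap 0.0555
[np.float64(-8.5), np.float64(2.0), np.float64(-1.0), np.float64(0.002)]
```

```bash
python3 -c "
from h import *
a=bot.get_image('wrist');m=bot.camera_model('wrist');ov(a,m,'pics/o9.png',rows=(0,300))
cv2.imwrite('pics/w9.png',cv2.resize(a[20:120,170:390],(800,364),interpolation=cv2.INTER_CUBIC)[:,:,::-1])"
```

```text
(no output)
```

View pics/w9.png

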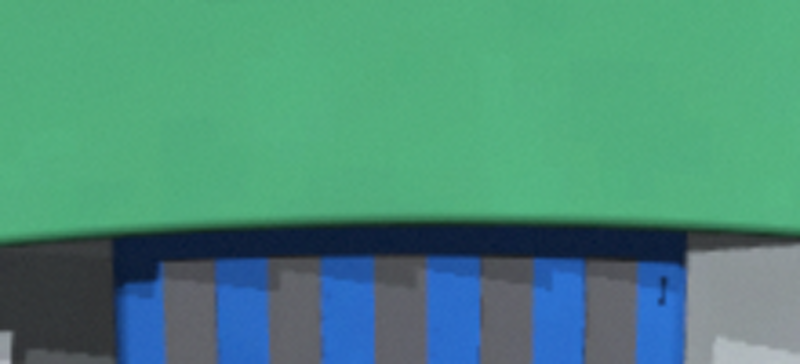

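View pics/o9.png

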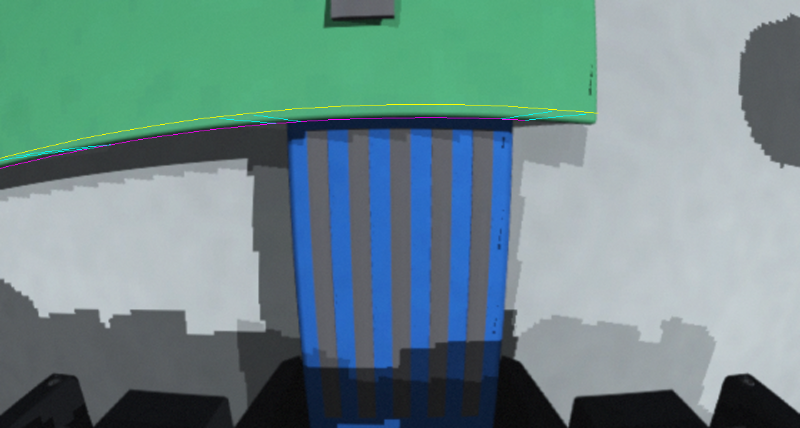

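```bash
python3 -c "
from h import *
m=bot.camera_model('wrist')
print('crate corner',w2cr(fish(m,(84,417),.057)).round(4))
for c in(290,400,500):print('edge',w2cr(fish(m,(120*.7 if c!=290 else 85,c*.7),.057)).round(4))
for rc in((90,203),(90,358),(235,212),(235,350)):
    print(w2cr(fish(m,rc,.036)).round(4))"
```

```text
crate corner [-0.0016 -0.1477]
edge [-0.0025 -0.0858]
edge [-0.0032 -0.1074]
edge [-0.0029 -0.127 ]
[-0.0033 -0.081 ]
[-0.004  -0.1346]
[-0.0576 -0.0805]
[-0.0586 -0.1339]
```

Bay 1 stops hard about 8 mm in with over 30 N while the unit is centred, so it is full. I back off and try bay 2.

Emit:
jog_arm(
  plan=[
    [-20,0,-1,0,40],
    [-8,-10,-1,0,40],
    [0,-31,0,0,40],
    [0,-31,0,0,40],
    [0,0,0,0,40],
  ],
)

```text
clock: 10.4
ee_pos: [0.4522, -0.0395, -0.0182]
eef_rot: [0.005, 0.999, 0.042, -0.011]
force: [1.0, -0.4, -1.7]
finger_gap: 0.0555
```

```bash
sed -i 's/^C=(.*/C=(.564,.0026,.100)/' h.py; python3 -c "
from h import *
t=cr2w(-.10,-.036)
plan((*t,-.019),.084,step=.04);print(state()[2]['eef_rot'])
a=bot.get_image('wrist');m=bot.camera_model('wrist');ov(a,m,'pics/o10.png',C=C,rows=(0,300))"
```

```text
at [ 0.4522 -0.0395 -0.0182] th 0.084 cr [-0.1154 -0.0308] t 10.4 F [ 1.  -0.4 -1.7] gap 0.0555
[np.float64(15.5), np.float64(5.0), np.float64(0.8), np.float64(-0.0)]
[ 0.00528829  0.99905311  0.04175584 -0.01101624]
```

View pics/o10.png

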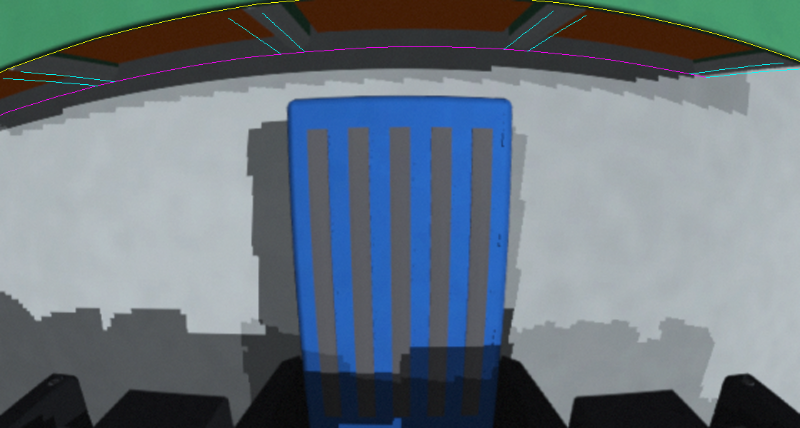

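```bash
python3 -c "
from h import *
m=bot.camera_model('wrist')
for rc in((70,202.5),(70,357.5),(235,212),(235,350)):
    print(w2cr(fish(m,rc,.037)).round(4))
for rc in((34,212),(34,352)): print('nose inner bottom',w2cr(fish(m,rc,0)).round(4))
ov_=None
a=bot.get_image('wrist');cv2.imwrite('pics/w11.png',cv2.resize(a[0:80,100:460],(800,178*2),interpolation=cv2.INTER_CUBIC)[:,:,::-1])"
```

```text
[-0.0197 -0.0071]
[-0.0205 -0.0611]
[-0.0816 -0.0065]
[-0.0828 -0.0603]
nose inner bottom [ 0.0009 -0.0036]
nose inner bottom [ 0.0001 -0.0679]
```

View pics/w11.png

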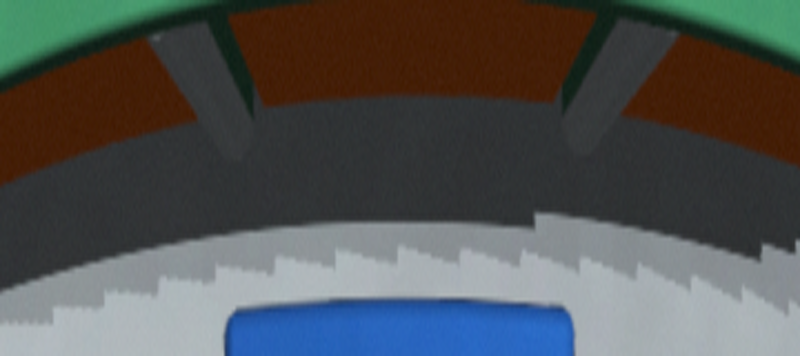

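Emit:
jog_arm(
  plan=[
    [8,2,0,0,40],
    [8,0,0,0,40],
    [6,0,0,0,40],
    [4,0,0,0,40],
  ],
)

```text
clock: 10.9
ee_pos: [0.4795, -0.0437, -0.0194]
eef_rot: [0.005, 0.999, 0.04, -0.014]
force: [-20.9, -5.7, -3.5]
finger_gap: 0.0558
```

Emit:
jog_arm(
  plan=[
    [4,0,0,0,40],
    [0,0,0,0,40],
  ],
)

```text
clock: 11.1
ee_pos: [0.4793, -0.0438, -0.0202]
eef_rot: [0.004, 0.999, 0.04, -0.02]
force: [-0.3, -0.1, -0.1]
finger_gap: 0.0559
```

```bash
python3 -c "
from h import *
plan((*cr2w(-.09,-.036),-.019),.084,step=.04)"
```

```text
at [ 0.4793 -0.0438 -0.0202] th 0.081 cr [-0.0889 -0.0377] t 11.1 F [-0.3 -0.1 -0.1] gap 0.0559
[np.float64(-1.1), np.float64(-1.7), np.float64(-1.2), np.float64(-0.003)]
```

Bay 2 stops at the same depth, so it also appears full. Next is bay 3.

Emit:
jog_arm(
  plan=[
    [-20,0,-2,0,40],
    [-8,-10,-1,0,40],
    [0,-31,0,0,40],
    [0,-31,0,0,40],
    [0,0,0,0,40],
  ],
)

```text
clock: 11.6
ee_pos: [0.4472, 0.0274, -0.0163]
eef_rot: [0.005, 0.999, 0.038, -0.019]
force: [-0.4, -0.4, -2.4]
finger_gap: 0.0562
```

```bash
python3 -c "
from h import *
t=cr2w(-.10,.036)
plan((*t,-.019),.084,step=.04);print(state()[2]['eef_rot'])
a=bot.get_image('wrist');m=bot.camera_model('wrist');ov(a,m,'pics/o12.png',C=C,rows=(0,300))"
```

```text
at [ 0.4472  0.0274 -0.0163] th 0.076 cr [-0.1138  0.0363] t 11.6 F [-0.4 -0.4 -2.4] gap 0.0562
[np.float64(13.8), np.float64(-0.0), np.float64(2.7), np.float64(-0.008)]
[ 0.00452228  0.99909664  0.03773534 -0.01901295]
```

View pics/o12.png

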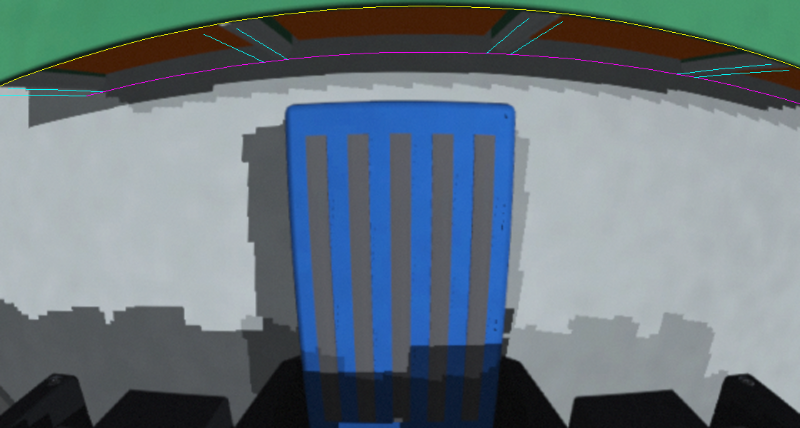

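```bash
python3 -c "
from h import *
m=bot.camera_model('wrist')
for rc in((74,201),(74,359.5),(235,211.5),(235,350)):
    print(w2cr(fish(m,rc,.036)).round(4))
a=bot.get_image('wrist');cv2.imwrite('pics/w13.png',cv2.resize(a[0:80,100:460],(800,178*2),interpolation=cv2.INTER_CUBIC)[:,:,::-1])"
```

```text
[-0.0183  0.0601]
[-0.0197  0.0042]
[-0.08    0.0611]
[-0.0816  0.0059]
```

View pics/w13.png

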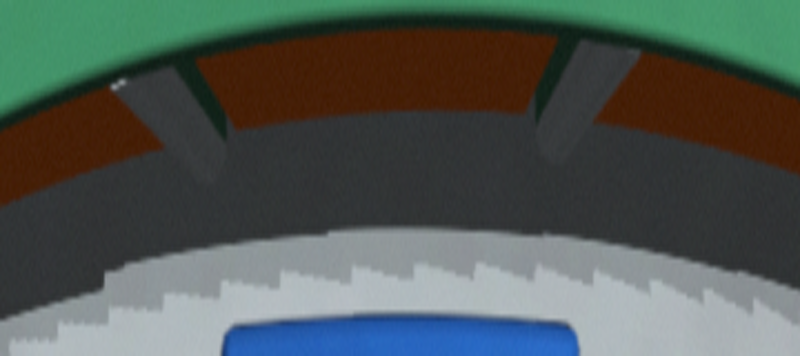

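```bash
python3 -c "
from h import *
m=bot.camera_model('wrist')
for rc in((40.4,195.4),(36,349.8)): print(w2cr(fish(m,rc,0)).round(4))"
```

```text
[0.0009 0.0695]
[ 0.0007 -0.0016]
```

Emit:
jog_arm(
  plan=[
    [8,0,1,-0.02,40],
    [8,0,1,0,40],
    [6,0,0,0,40],
    [4,0,0,0,40],
  ],
)

```text
clock: 12.1
ee_pos: [0.4756, 0.0262, -0.0199]
eef_rot: [0.004, 0.999, 0.047, -0.02]
force: [-4.3, 3.6, -1.4]
finger_gap: 0.0554
```

Emit:
jog_arm(
  plan=[
    [4,0,0,0,40],
    [0,0,0,0,40],
  ],
)

```text
clock: 12.3
ee_pos: [0.4791, 0.0267, -0.0202]
eef_rot: [0.004, 0.999, 0.047, -0.022]
force: [-1.3, 3.0, 2.8]
finger_gap: 0.0559
```

```bash
python3 -c "
from h import *
plan((*cr2w(-.09,.036),-.019),.084,step=.04)"
```

```text
at [ 0.4791  0.0267 -0.0202] th 0.094 cr [-0.0821  0.0325] t 12.3 F [-1.3  3.   2.8] gap 0.0559
[np.float64(-7.9), np.float64(-3.5), np.float64(-1.2), np.float64(0.01)]
```

Bay 3 is open: the unit is past the hard-stop depth with only a few newtons. I ease it left and push on in.

Emit:
jog_arm(
  plan=[
    [4,-2,-1,0,40],
    [6,-1,0,0,40],
    [8,0,0,0,40],
    [0,0,0,0,40],
  ],
)

```text
clock: 12.7
ee_pos: [0.4991, 0.0309, -0.0202]
eef_rot: [0.004, 0.999, 0.046, -0.022]
force: [1.5, -0.5, -3.0]
finger_gap: 0.0554
```

```bash
python3 -c "
from h import *
plan((*cr2w(-.05,.034),-.019),.094,step=.04)"
```

```text
at [ 0.4991  0.0309 -0.0202] th 0.093 cr [-0.0618  0.0347] t 12.7 F [ 1.5 -0.5 -3. ] gap 0.0554
[np.float64(11.8), np.float64(0.6), np.float64(-1.2), np.float64(-0.001)]
```

Emit:
jog_arm(
  plan=[
    [12,0,-0.5,0,40],
    [12,0,-0.5,0,40],
    [12,0,-0.5,0,40],
    [6,0,0,0,40],
    [0,0,0,0,40],
  ],
)

```text
clock: 13.2
ee_pos: [0.5431, 0.0346, -0.0202]
eef_rot: [0.004, 0.999, 0.046, -0.022]
force: [0.6, 0.9, -0.9]
finger_gap: 0.056
```

```bash
python3 -c "
from h import *
plan((*cr2w(-.05,.034),-.019),.094,step=.04)
a=bot.get_image('wrist');cv2.imwrite('pics/w14.png',a[:,:,::-1])"
```

```text
at [ 0.5431  0.0346 -0.0202] th 0.092 cr [-0.0176  0.0339] t 13.2 F [ 0.6  0.9 -0.9] gap 0.056
[np.float64(-32.4), np.float64(0.2), np.float64(-1.2), np.float64(-0.002)]
```

View pics/w14.png

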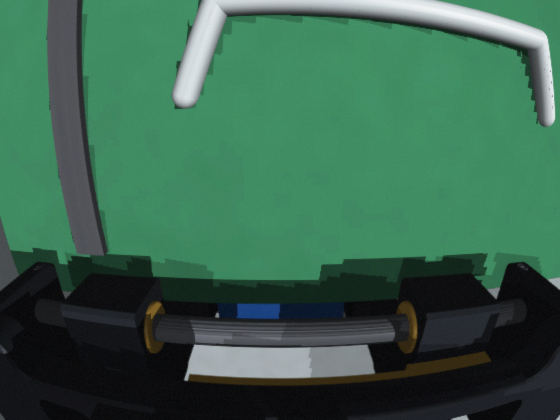

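The unit is in as far as the fingers allow, with the plug about 41 mm outside. I release it, back out and close, to push from behind.

Emit:
jog_arm(
  plan=[
    [0,0,0,0,80],
    [0,0,0,0,80],
    [0,0,0,0,80],
    [-15,0,-1,0,80],
    [-20,0,-1,0,80],
  ],
)

```text
clock: 13.75
ee_pos: [0.5088, 0.0311, -0.0164]
eef_rot: [0.004, 0.999, 0.046, -0.02]
force: [0.3, 0.1, -0.1]
finger_gap: 0.08
```

Emit:
jog_arm(
  plan=[
    [-20,0,0,0,80],
    [0,0,0,0,10],
    [0,0,0,0,0],
    [0,0,0,0,0],
    [0,0,0,0,0],
  ],
)

```text
clock: 14.25
ee_pos: [0.4888, 0.0291, -0.0149]
eef_rot: [0.004, 0.999, 0.046, -0.02]
force: [0.9, -0.0, -0.4]
finger_gap: 0.0504
```

```bash
python3 -c "
from h import *
plan((*cr2w(-.05,.034),-.019),.094,step=.04)
a=bot.get_image('wrist');m=bot.camera_model('wrist');ov(a,m,'pics/o15.png',C=C,rows=(100,420))"
```

```text
at [ 0.4888  0.0291 -0.0149] th 0.092 cr [-0.0722  0.0339] t 14.25 F [ 0.9 -0.  -0.4] gap 0.0504
[np.float64(22.2), np.float64(-0.3), np.float64(4.1), np.float64(-0.002)]
```

View pics/o15.png

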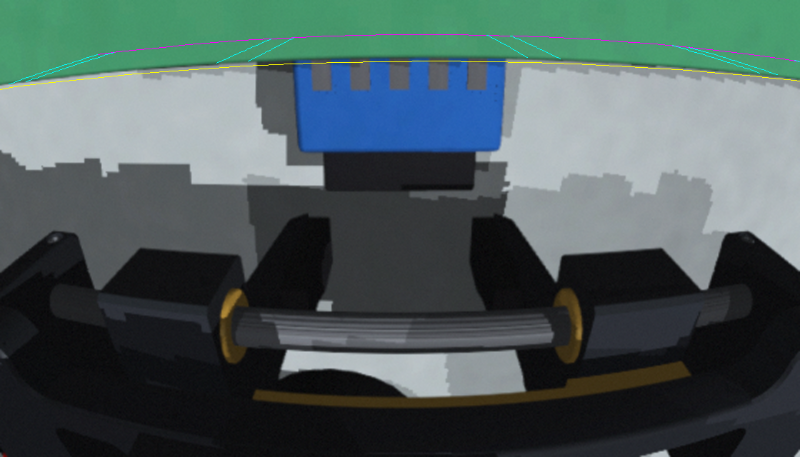

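Emit:
jog_arm(
  plan=[
    [0,0,2,0,0],
    [0,0,1,0,0],
    [0,0,0,0,0],
    [0,0,0,0,0],
    [0,0,0,0,0],
  ],
)

```text
clock: 14.8
ee_pos: [0.4893, 0.0291, -0.0185]
eef_rot: [0.004, 0.999, 0.046, -0.02]
force: [-0.6, 0.3, -0.7]
finger_gap: 0.0062
```

Emit:
jog_arm(
  plan=[
    [10,0,0,0,0],
    [14,0,0,0,0],
    [14,0,0,0,0],
    [0,0,0,0,0],
  ],
)

```text
clock: 15.2
ee_pos: [0.5268, 0.0328, -0.02]
eef_rot: [0.004, 0.999, 0.046, -0.021]
force: [-1.6, 0.6, -1.1]
finger_gap: 0.0005
```

```bash
python3 -c "
from h import *
plan((*cr2w(-.009,.036),-.019),.094,step=.04)
a=bot.get_image('wrist');m=bot.camera_model('wrist');ov(a,m,'pics/o16.png',C=C,rows=(100,420))"
```

```text
at [ 0.5268  0.0328 -0.02  ] th 0.092 cr [-0.034   0.0338] t 15.2 F [-1.6  0.6 -1.1] gap 0.0005
[np.float64(25.0), np.float64(-2.5), np.float64(-1.0), np.float64(-0.002)]
```

View pics/o16.png

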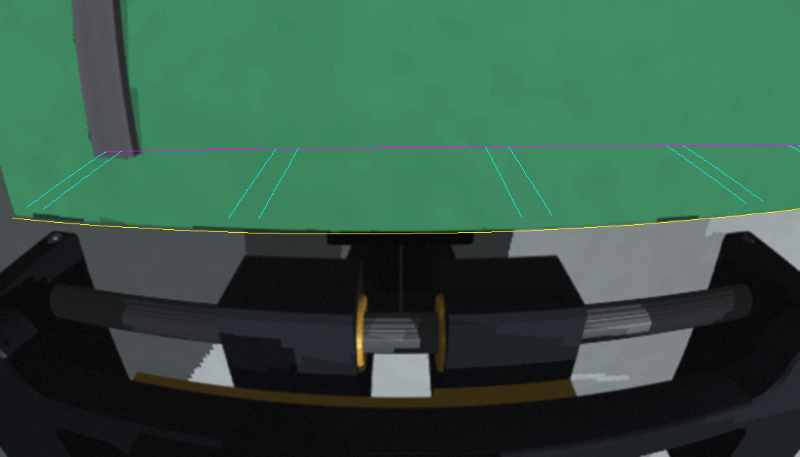

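Emit:
jog_arm(
  plan=[
    [8,0,0,0,0],
    [14,0,0,0,0],
    [0,0,0,0,0],
  ],
)

```text
clock: 15.55
ee_pos: [0.5458, 0.0351, -0.0214]
eef_rot: [0.004, 0.999, 0.046, -0.025]
force: [-0.5, -1.3, 0.4]
finger_gap: 0.0001
```

```bash
python3 -c "
from h import *
plan((*cr2w(-.0124,.036),-.019),.094,step=.04)"
```

```text
at [ 0.5458  0.0351 -0.0214] th 0.092 cr [-0.0149  0.0341] t 15.55 F [-0.5 -1.3  0.4] gap 0.0001
[np.float64(2.5), np.float64(-1.9), np.float64(-2.4), np.float64(-0.002)]
```

Emit:
jog_arm(
  plan=[
    [-20,0,-2,0,0],
    [-40,0,-2,0,0],
    [-45,0,-4,0,0],
    [0,0,0,0,0],
  ],
)

```text
clock: 15.95
ee_pos: [0.4371, 0.0257, -0.0091]
eef_rot: [0.004, 0.999, 0.046, -0.024]
force: [0.7, -0.8, 0.4]
finger_gap: 0.0002
```

```bash
python3 -c "
from h import *
plan((*cr2w(-.0124,.036),-.019),.094,step=.04)
a=bot.get_image('wrist');cv2.imwrite('pics/w17.png',cv2.resize(a[0:160,120:420],(800,427),interpolation=cv2.INTER_CUBIC)[:,:,::-1]);m=bot.camera_model('wrist');ov(a,m,'pics/o17.png',C=C,rows=(0,300))
b=bot.get_image('side');cv2.imwrite('pics/s17.png',cv2.resize(b[150:270,160:360],(800,480),interpolation=cv2.INTER_CUBIC)[:,:,::-1])"
```

```text
at [ 0.4371  0.0257 -0.0091] th 0.092 cr [-0.1239  0.0357] t 15.95 F [ 0.7 -0.8  0.4] gap 0.0002
[np.float64(37.2), np.float64(-0.4), np.float64(3.3), np.float64(-0.001)]
[np.float64(37.2), np.float64(-0.4), np.float64(3.3), np.float64(-0.001)]
[np.float64(37.2), np.float64(-0.4), np.float64(3.3), np.float64(-0.001)]
```

View pics/w17.png

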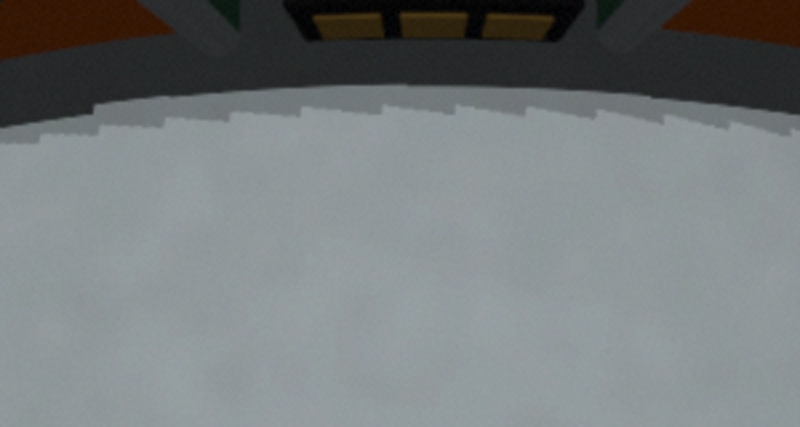

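View pics/o17.png

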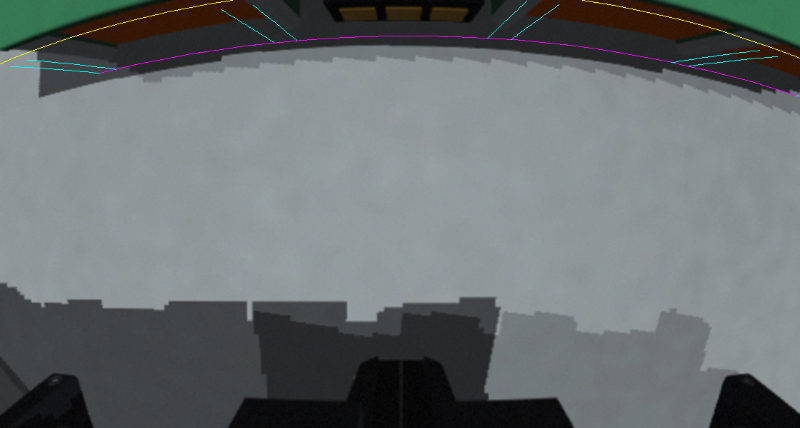

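View pics/s17.png

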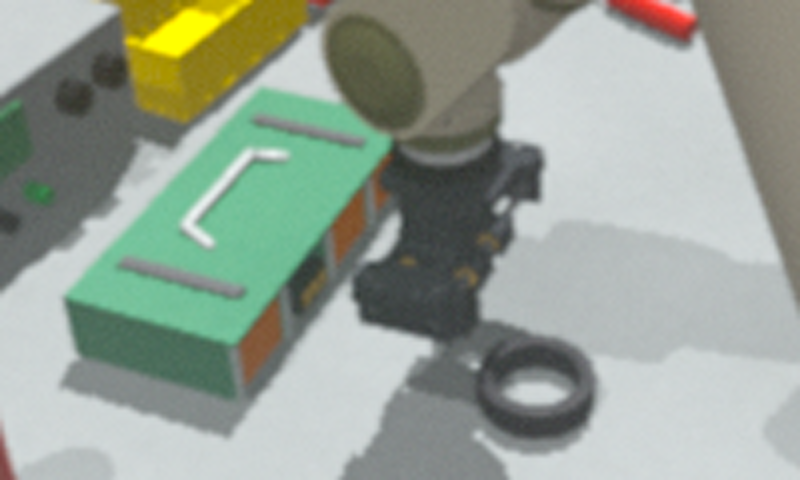

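```bash
python3 -c "
from h import *
m=bot.camera_model('wrist')
for rc in((15,235.5),(15,327.4)): print('plug',w2cr(fish(m,rc,.006)).round(4))
for rc in((19.5,203),(19.5,352)): print('nose',w2cr(fish(m,rc,0)).round(4))"
```

```text
plug [0.0064 0.0531]
plug [0.0062 0.0109]
nose [0.0068 0.0698]
nose [ 0.0061 -0.0021]
```

Emit:
jog_arm(
  plan=[
    [20,0,-20,0,0],
    [20,0,-20,0,0],
    [0,0,0,0,0],
    [0,0,0,0,0],
  ],
)

```text
clock: 16.45
ee_pos: [0.4893, 0.0288, 0.031]
eef_rot: [0.005, 0.999, 0.046, -0.019]
force: [-0.4, -0.2, 0.2]
finger_gap: 0.0004
```

```bash
python3 -c "
from h import *
plan((*cr2w(-.0124,.036),-.019),.094,step=.04)
a=bot.get_image('wrist');m=bot.camera_model('wrist');print('cam cr',w2cr(-np.array(m['R']).T@m['t']))
b=fproj(m,(*cr2w(0,.036),.057));print(b)
r=int(b[1]);c=int(b[0]);r0=max(r-40,0)
cv2.imwrite('pics/w18.png',cv2.resize(a[r0:r0+80,c-75:c+75],(800,427),interpolation=cv2.INTER_CUBIC)[:,:,::-1]);print(r0,c-75)"
```

```text
at [0.4893 0.0288 0.031 ] th 0.092 cr [-0.0717  0.0335] t 16.45 F [-0.4 -0.2  0.2] gap 0.0004
[np.float64(29.6), np.float64(-1.5), np.float64(25.0), np.float64(-0.001)]
[np.float64(29.6), np.float64(-1.4), np.float64(25.0), np.float64(-0.001)]
cam cr [0.01523586 0.03323294]
[271.61311752 127.27458374]
87 196
```

View pics/w18.png

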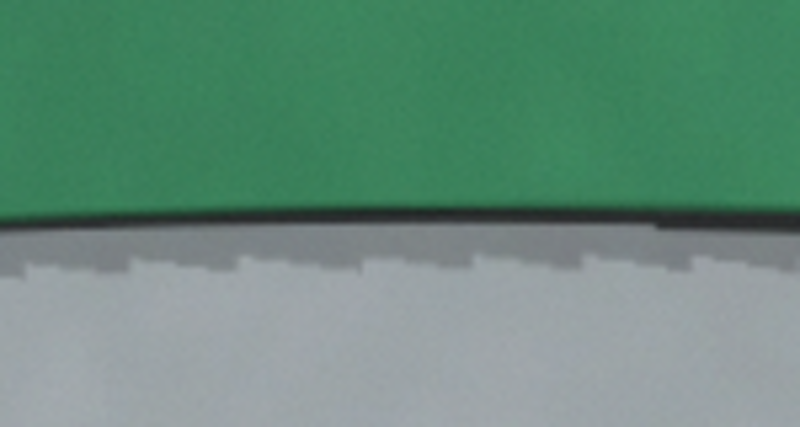

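Emit:
jog_arm(
  plan=[
    [-18,0,0,0,0],
    [0,0,0,0,0],
    [0,0,0,0,0],
  ],
)

```text
clock: 16.8
ee_pos: [0.4695, 0.0271, 0.0295]
eef_rot: [0.004, 0.999, 0.046, -0.02]
force: [0.0, -0.4, -0.7]
finger_gap: 0.0004
```

```bash
python3 -c "
from h import *
a=bot.get_image('wrist');m=bot.camera_model('wrist');o=-np.array(m['R']).T@m['t'];print('cam cr',w2cr(o),o[2])
b=fproj(m,(*cr2w(0,.036),.057));print(b)
r=int(b[1]);c=int(b[0]);r0=max(r-40,0)
cv2.imwrite('pics/w19.png',cv2.resize(a[r0:r0+80,c-75:c+75],(800,427),interpolation=cv2.INTER_CUBIC)[:,:,::-1]);print(r0,c-75)
for q in((.0,.058,.03),(0,.014,.03),(-.003,.058,.03),(.003,.058,.03)):print((fproj(m,(*cr2w(*q[:2]),q[2]))-[c-75,r0])*5.33)"
```

```text
cam cr [-0.00419822  0.03347141] 0.19695386106756507
[271.8549553   81.58148513]
41 196
[177.60115567 231.69122757]
[642.58622143 225.2448775 ]
[178.40375546 262.59545051]
[176.85352871 200.81214739]
```

View pics/w19.png

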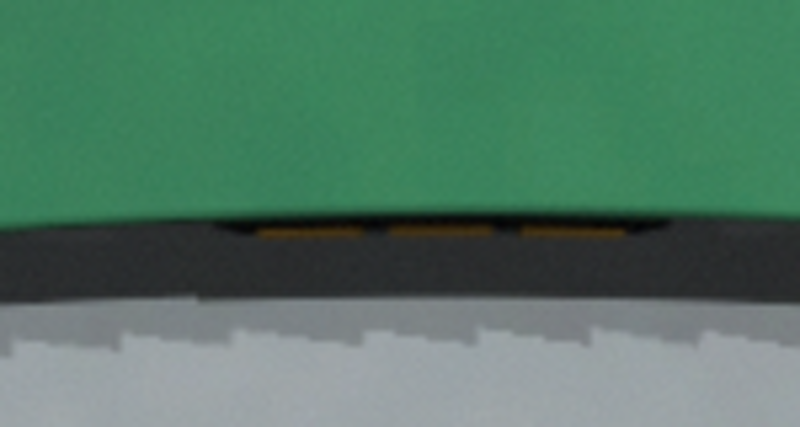

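```bash
python3 -c "
from h import *
m=bot.camera_model('wrist')
for z in(.006,.03):
  for x in(-.003,0,.003):print(z,x,((fproj(m,(*cr2w(x,.036),z))-[196,41])*5.33).round(1))"
```

```text
0.006 -0.003 [413.3 257.3]
0.006 0 [413.  230.1]
0.006 0.003 [412.7 202.9]
0.03 -0.003 [409.9 255.8]
0.03 0 [409.6 224.6]
0.03 0.003 [409.2 193.5]
```

The plug is about 0.8 mm proud of the front. That is within the 3 mm limit, but I want more margin, so I give it one more brisk tap.

Emit:
jog_arm(
  plan=[
    [15,-2,20,0,0],
    [20,0,22,0,0],
    [18,0,5,0,0],
    [0,0,0,0,0],
  ],
)

```text
clock: 17.25
ee_pos: [0.5231, 0.0336, -0.0221]
eef_rot: [0.004, 0.999, 0.045, -0.02]
force: [-0.7, 0.3, -0.2]
finger_gap: 0.0002
```

```bash
python3 -c "
from h import *
plan((*cr2w(-.0124,.036),-.019),.094,step=.04)"
```

```text
at [ 0.5231  0.0336 -0.0221] th 0.091 cr [-0.0376  0.0349] t 17.25 F [-0.7  0.3 -0.2] gap 0.0002
[np.float64(25.2), np.float64(-1.3), np.float64(-3.1), np.float64(-0.003)]
```

Emit:
jog_arm(
  plan=[
    [12,0,-1,0,0],
    [20,0,-1,0,0],
    [-20,0,-1,0,0],
    [0,0,0,0,0],
  ],
)

```text
clock: 17.65
ee_pos: [0.5236, 0.0344, -0.0206]
eef_rot: [0.004, 0.998, 0.047, -0.034]
force: [0.7, -0.1, -0.6]
finger_gap: 0.0006
```

Emit:
jog_arm(
  plan=[
    [-30,0,-20,0,0],
    [-30,0,-25,0,0],
    [0,0,0,0,0],
    [0,0,0,0,0],
  ],
)

```text
clock: 18.05
ee_pos: [0.465, 0.029, 0.0296]
eef_rot: [0.004, 0.998, 0.046, -0.034]
force: [0.4, -0.0, 0.3]
finger_gap: 0.0004
```

```bash
cat >>h.py <<'E'
def check(y,name):
    a=bot.get_image('wrist');m=bot.camera_model('wrist');o=-np.array(m['R']).T@m['t'];print('cam cr',w2cr(o),o[2])
    b=fproj(m,(*cr2w(0,y),.057));r0=max(int(b[1])-40,0);c0=int(b[0])-75
    cv2.imwrite(name,cv2.resize(a[r0:r0+80,c0:c0+150],(800,427),interpolation=cv2.INTER_CUBIC)[:,:,::-1])
    for x,z in((0,.057),(-.003,.006),(0,.006),(.003,.006)):print(x,z,((fproj(m,(*cr2w(x,y),z))-[c0,r0])*5.33).round(1))
E
python3 -c "
from h import *
plan((*cr2w(-.0124,.036),-.019),.094,step=.04)
check(.036,'pics/w20.png')"
```

```text
at [0.465  0.029  0.0296] th 0.093 cr [-0.0959  0.0362] t 18.05 F [ 0.4 -0.   0.3] gap 0.0004
[np.float64(27.8), np.float64(-0.1), np.float64(16.2), np.float64(-0.0)]
[np.float64(27.8), np.float64(-0.1), np.float64(16.2), np.float64(-0.0)]
[np.float64(27.8), np.float64(-0.1), np.float64(16.2), np.float64(-0.0)]
cam cr [-0.00355131  0.03545966] 0.19451874456645693
0 0.057 [401.3 217.9]
-0.003 0.006 [403.6 257.5]
0 0.006 [403.3 229.9]
0.003 0.006 [403.1 202.4]
```

View pics/w20.png

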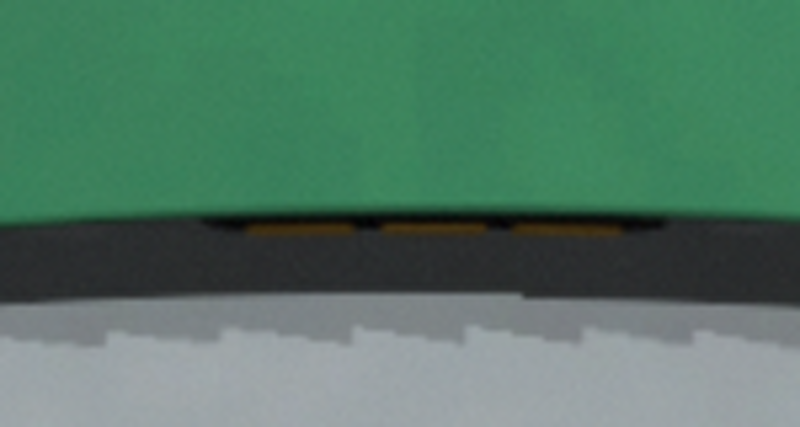

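Little changed (about 0.6 mm proud), and it is within tolerance. The hits are tilting the tool, and fast upward moves seem to reduce that, so I rise quickly on the way to the silver unit.

Emit:
jog_arm(
  plan=[
    [0,0,-50,0,0],
    [0,0,-50,0,88],
    [0,0,0,0,88],
  ],
)

```text
clock: 18.4
ee_pos: [0.4734, 0.0302, 0.1296]
eef_rot: [0.003, 0.998, 0.046, -0.036]
force: [0.7, -0.2, -1.5]
finger_gap: 0.0143
```

```bash
python3 -c "
from h import *
plan((.3733,.2447,.13),.78,step=.045);print(state()[2]['eef_rot'])"
```

```text
at [0.4734 0.0302 0.1296] th 0.093 cr [-0.0874  0.0365] t 18.4 F [ 0.7 -0.2 -1.5] gap 0.0143
[np.float64(-13.3), np.float64(-37.1), np.float64(-0.1), np.float64(-0.114)]
[np.float64(-9.0), np.float64(-38.4), np.float64(-0.1), np.float64(-0.114)]
[np.float64(-4.5), np.float64(-39.2), np.float64(-0.1), np.float64(-0.114)]
[np.float64(-0.0), np.float64(-39.4), np.float64(-0.1), np.float64(-0.114)]
[np.float64(4.5), np.float64(-39.2), np.float64(-0.1), np.float64(-0.114)]
[np.float64(9.0), np.float64(-38.4), np.float64(-0.1), np.float64(-0.114)]
[ 0.00332379  0.99824695  0.04647932 -0.03649188]
```

Emit:
jog_arm(
  plan=[
    [45,0,0,0,88],
    [0,0,0,0,88],
    [-15,0,0,0,88],
    [-15,0,0,0,88],
    [-15,0,0,0,88],
  ],
)

```text
clock: 18.9
ee_pos: [0.474, 0.0308, 0.122]
eef_rot: [0.002, 0.998, 0.047, -0.041]
force: [0.7, 0.8, 0.0]
finger_gap: 0.0544
```

```bash
python3 -c "
from h import *
print(state()[2]['eef_rot'],state()[0])"
```

```text
[ 0.00236733  0.9980517   0.0468758  -0.04110782] [0.47402582 0.03076482 0.12196402]
```

Emit:
jog_arm(
  plan=[
    [30,0,-40,0,88],
    [0,0,0,0,88],
  ],
)

```text
clock: 19.1
ee_pos: [0.5003, 0.035, 0.1535]
eef_rot: [0.001, 0.998, 0.047, -0.05]
force: [-0.0, -0.3, -0.4]
finger_gap: 0.0699
```

```bash
python3 -c "
from h import *
print(state()[2]['eef_rot'],state()[0])"
```

```text
[ 5.70525577e-04  9.97647530e-01  4.68197316e-02 -5.00698786e-02] [0.50034829 0.03498235 0.15346526]
```

Emit:
jog_arm(
  plan=[
    [-30,0,40,0,88],
    [0,0,0,0,88],
  ],
)

```text
clock: 19.3
ee_pos: [0.4634, 0.0325, 0.1118]
eef_rot: [-0.0, 0.997, 0.047, -0.054]
force: [0.8, -0.6, -0.2]
finger_gap: 0.0864
```

```bash
python3 -c "
from h import *
print(state()[2]['eef_rot'],state()[0])"
```

```text
[-1.63626152e-04  9.97448101e-01  4.72385200e-02 -5.35329990e-02] [0.46338787 0.03250274 0.11177712]
```

Emit:
jog_arm(
  plan=[
    [-40,0,0,0,88],
    [0,0,0,0,88],
  ],
)

```text
clock: 19.5
ee_pos: [0.4215, 0.0289, 0.1132]
eef_rot: [-0.001, 0.997, 0.047, -0.056]
force: [0.4, -0.5, -0.1]
finger_gap: 0.0878
```

```bash
python3 -c "
from h import *
print(state()[2]['eef_rot'],state()[0])"
```

```text
[-8.76305906e-04  9.97283526e-01  4.73384652e-02 -5.64257884e-02] [0.42148702 0.02888809 0.11324128]
```

Tilt is now about 0.11 rad, with the tips leaning towards the robot. I will try correcting it at the edge of reach, where the arm has to trade orientation and should lean the tips outward. I do this high up, clear of everything.

```bash
cat >tilt.py <<'E'
from h import *
from scipy.spatial.transform import Rotation as R
def tl():
    s=bot.observe();w,x,y,z=s['eef_rot'];M=R.from_quat([x,y,z,w]).as_matrix()
    print('pos',s['ee_pos'].round(4),'toolz',M[:,2].round(4),'toolx',M[:,0].round(4),'q',np.round(s['joint_positions'],3),'t',s['clock'])
if __name__=="__main__": tl()
E
python3 tilt.py
```

```text
pos [0.4215 0.0289 0.1132] toolz [-0.1126 -0.0036 -0.9936] toolx [ 0.9892  0.0945 -0.1125] q [-0.194  0.273  1.842 -0.028  1.137  1.295] t 19.5
```

Emit:
jog_arm(
  plan=[
    [10,0,-20,0,88],
    [15,0,-35,0,88],
    [15,0,-40,0,88],
    [15,0,-40,0,88],
    [15,0,-40,0,88],
  ],
)

```text
clock: 20.0
ee_pos: [0.5142, 0.0363, 0.2803]
eef_rot: [-0.002, 0.997, 0.047, -0.06]
force: [1.1, 0.9, 0.7]
finger_gap: 0.088
```

```bash
python3 tilt.py
```

```text
pos [0.5142 0.0363 0.2803] toolz [-0.1198 -0.002  -0.9928] toolx [ 0.9884  0.0936 -0.1194] q [-0.147  0.329  1.308 -0.019  1.624  1.331] t 20.0
```

Emit:
jog_arm(
  plan=[
    [40,0,-20,0,88],
    [45,0,-15,0,88],
    [45,0,-15,0,88],
    [45,0,-15,0,88],
    [45,0,-15,0,88],
  ],
)

```text
clock: 20.5
ee_pos: [0.6998, 0.0522, 0.3294]
eef_rot: [-0.001, 0.998, 0.047, -0.05]
force: [1.3, -0.2, 1.2]
finger_gap: 0.0879
```

```bash
python3 tilt.py
```

```text
pos [0.6998 0.0522 0.3294] toolz [-0.0998 -0.0032 -0.995 ] toolx [ 0.9906  0.0934 -0.0996] q [-0.087  0.883  0.28  -0.014  2.077  1.384] t 20.5
```

Emit:
jog_arm(
  plan=[
    [40,0,0,0,88],
    [40,0,0,0,88],
    [40,0,0,0,88],
  ],
)

```text
clock: 20.8
ee_pos: [0.7447, 0.0584, 0.2683]
eef_rot: [-0.003, 0.998, 0.047, -0.035]
force: [-0.3, -0.3, 0.4]
finger_gap: 0.0882
```

```bash
python3 tilt.py
```

```text
pos [0.7447 0.0584 0.2683] toolz [-0.07    0.0023 -0.9975] toolx [ 0.9932  0.0935 -0.0695] q [-0.077  1.014  0.186 -0.003  2.011  1.399] t 20.8
```

```bash
python3 -c "
from h import *
plan((.37,.24,.16),.78,step=.042)"
```

```text
at [0.7447 0.0584 0.2683] th 0.094 cr [0.1854 0.0375] t 20.8 F [-0.3 -0.3  0.4] gap 0.0882
[np.float64(-32.4), np.float64(-19.6), np.float64(9.8), np.float64(-0.062)]
[np.float64(-31.1), np.float64(-21.6), np.float64(9.8), np.float64(-0.062)]
[np.float64(-29.7), np.float64(-23.5), np.float64(9.8), np.float64(-0.062)]
[np.float64(-28.2), np.float64(-25.3), np.float64(9.8), np.float64(-0.062)]
[np.float64(-26.5), np.float64(-27.0), np.float64(9.8), np.float64(-0.062)]
[np.float64(-24.8), np.float64(-28.6), np.float64(9.8), np.float64(-0.062)]
[np.float64(-23.0), np.float64(-30.1), np.float64(9.8), np.float64(-0.062)]
[np.float64(-21.0), np.float64(-31.5), np.float64(9.8), np.float64(-0.062)]
[np.float64(-19.0), np.float64(-32.7), np.float64(9.8), np.float64(-0.062)]
[np.float64(-17.0), np.float64(-33.8), np.float64(9.8), np.float64(-0.062)]
[np.float64(-14.8), np.float64(-34.8), np.float64(9.8), np.float64(-0.062)]
```

Emit:
jog_arm(
  plan=[
    [-20,-12,6,-0.04,88],
    [-31,-21,10,-0.062,88],
    [-30,-23,10,-0.062,88],
    [-28,-25,10,-0.062,88],
    [-27,-27,10,-0.062,88],
  ],
)

```text
clock: 21.3
ee_pos: [0.5982, 0.1335, 0.219]
eef_rot: [-0.009, 0.982, 0.184, -0.039]
force: [0.6, 0.2, 0.5]
finger_gap: 0.0876
```

Emit:
jog_arm(
  plan=[
    [-25,-29,10,-0.062,88],
    [-23,-30,10,-0.062,88],
    [-21,-31,10,-0.062,88],
    [-19,-33,10,-0.062,88],
    [-17,-34,10,-0.062,88],
  ],
)

```text
clock: 21.8
ee_pos: [0.4239, 0.2256, 0.1801]
eef_rot: [-0.015, 0.94, 0.339, -0.035]
force: [0.5, 0.1, -0.0]
finger_gap: 0.0877
```

```bash
python3 -c "
from h import *
import tilt;tilt.tl()
plan((.3733,.2447,.06),.78,step=.042)
"
```

```text
pos [0.4239 0.2256 0.1801] toolz [-0.0765  0.0047 -0.9971] toolx [ 0.7673  0.6389 -0.0558] q [0.232 0.284 1.629 0.023 1.302 1.103] t 21.8
at [0.4239 0.2256 0.1801] th 0.693 cr [-0.1172  0.2359] t 21.8 F [ 0.5  0.1 -0. ] gap 0.0877
[np.float64(-6.7), np.float64(-11.7), np.float64(30.0), np.float64(-0.022)]
[np.float64(-6.4), np.float64(-11.9), np.float64(30.0), np.float64(-0.022)]
[np.float64(-6.2), np.float64(-12.0), np.float64(30.0), np.float64(-0.022)]
[np.float64(-5.9), np.float64(-12.1), np.float64(30.0), np.float64(-0.022)]
```

Emit:
jog_arm(
  plan=[
    [-10,30,15,0,88],
    [0,40,30,0,88],
    [0,40,40,0,88],
    [0,5,40,0,88],
    [0,0,25,0,88],
  ],
)

```text
clock: 22.3
ee_pos: [0.4824, 0.1373, 0.027]
eef_rot: [-0.014, 0.938, 0.345, -0.028]
force: [-0.3, -0.1, 0.1]
finger_gap: 0.0881
```

```bash
python3 -c "
from h import *
import tilt;tilt.tl()
plan((.47,.14,-.015),.69,step=.042)
"
```

```text
pos [0.4824 0.1373 0.027 ] toolz [-0.0621  0.0062 -0.9981] toolx [ 0.7603  0.6481 -0.0432] q [0.038 0.526 1.727 0.011 0.95  0.898] t 22.3
at [0.4824 0.1373 0.027 ] th 0.705 cr [-0.0677  0.1422] t 22.3 F [-0.3 -0.1  0.1] gap 0.0881
[np.float64(-3.9), np.float64(-5.1), np.float64(21.0), np.float64(0.007)]
[np.float64(-3.9), np.float64(-5.0), np.float64(21.0), np.float64(0.007)]
```

Emit:
jog_arm(
  plan=[
    [0,0,30,0,88],
    [0,0,13,0,88],
    [0,0,5,0,88],
    [0,0,3,0,88],
  ],
)

```text
clock: 22.7
ee_pos: [0.4816, 0.1373, -0.0232]
eef_rot: [-0.013, 0.938, 0.344, -0.03]
force: [-32.6, -2.9, 67.0]
finger_gap: 0.0882
```

Emit:
jog_arm(
  plan=[
    [0,0,3,0,88],
  ],
)

```text
clock: 22.8
ee_pos: [0.4815, 0.1372, -0.0231]
eef_rot: [-0.013, 0.938, 0.344, -0.031]
force: [-24.1, -3.1, 45.8]
finger_gap: 0.0876
```

```bash
python3 tilt.py
```

```text
pos [ 0.4815  0.1372 -0.0231] toolz [-0.0671  0.0029 -0.9977] toolx [ 0.7617  0.646  -0.0493] q [0.04  0.615 1.747 0.007 0.847 0.904] t 22.8
```

Emit:
jog_arm(
  plan=[
    [-9,-8,2,0,88],
    [-9,-8,2,0,88],
  ],
)

```text
clock: 23.0
ee_pos: [0.4627, 0.138, -0.0229]
eef_rot: [-0.011, 0.939, 0.344, -0.026]
force: [1.9, 1.3, 2.6]
finger_gap: 0.0883
```

```bash
python3 tilt.py
```

```text
pos [ 0.4627  0.138  -0.0229] toolz [-0.0558  0.0027 -0.9984] toolx [ 0.7621  0.6461 -0.0408] q [0.044 0.583 1.81  0.007 0.804 0.907] t 23.0
```

Dragging backwards while pressing reduces the tilt (0.067 to 0.056). I continue with slightly more press.

Emit:
jog_arm(
  plan=[
    [-7,-6,4,0,88],
    [-7,-6,4,0,88],
  ],
)

```text
clock: 23.2
ee_pos: [0.4581, 0.1381, -0.0244]
eef_rot: [-0.005, 0.938, 0.345, -0.01]
force: [13.9, -1.6, 19.7]
finger_gap: 0.0877
```

```bash
python3 tilt.py
```

```text
pos [ 0.4581  0.1381 -0.0244] toolz [-0.0215  0.0021 -0.9998] toolx [ 0.7613  0.6483 -0.015 ] q [0.045 0.565 1.851 0.005 0.748 0.908] t 23.2
```

Emit:
jog_arm(
  plan=[
    [-7,-6,5,0,88],
    [-7,-6,5,0,88],
  ],
)

```text
clock: 23.4
ee_pos: [0.4587, 0.1381, -0.0249]
eef_rot: [0.003, 0.938, 0.346, 0.011]
force: [9.0, -6.4, 62.8]
finger_gap: 0.0878
```

```bash
python3 tilt.py
```

```text
pos [ 0.4587  0.1381 -0.0249] toolz [ 0.0225  0.0028 -0.9997] toolx [0.7607 0.6488 0.0189] q [0.046 0.55  1.883 0.003 0.686 0.909] t 23.4
```

The tilt is now +0.02, with the tips slightly forward. This press-and-drag works and can be used again. On to the silver unit.

Emit:
jog_arm(
  plan=[
    [0,0,-15,0,88],
    [0,0,-35,0,88],
    [0,0,-35,0,88],
    [0,0,0,0,88],
  ],
)

```text
clock: 23.8
ee_pos: [0.4627, 0.1382, 0.0653]
eef_rot: [0.004, 0.938, 0.345, 0.016]
force: [0.7, -0.1, -0.8]
finger_gap: 0.0873
```

```bash
python3 -c "
from h import *
import tilt;tilt.tl()
plan((.3733,.2447,.06),.78,step=.042)
"
```

```text
pos [0.4627 0.1382 0.0653] toolz [ 0.0331  0.0036 -0.9994] toolx [0.761  0.6482 0.0275] q [0.046 0.385 1.829 0.003 0.895 0.91 ] t 23.8
at [0.4627 0.1382 0.0653] th 0.705 cr [-0.0872  0.145 ] t 23.8 F [ 0.7 -0.1 -0.8] gap 0.0873
[np.float64(0.2), np.float64(-34.8), np.float64(1.3), np.float64(-0.019)]
[np.float64(0.9), np.float64(-34.8), np.float64(1.3), np.float64(-0.019)]
[np.float64(1.5), np.float64(-34.7), np.float64(1.3), np.float64(-0.019)]
[np.float64(2.2), np.float64(-34.7), np.float64(1.3), np.float64(-0.019)]
```

Emit:
jog_arm(
  plan=[
    [0,-35,0,-0.02,88],
    [1,-35,0,-0.02,88],
    [1,-35,0,-0.02,88],
    [2,-33,0,-0.02,88],
    [0,0,0,0,88],
  ],
)

```text
clock: 24.3
ee_pos: [0.3741, 0.2471, 0.0608]
eef_rot: [0.005, 0.924, 0.383, 0.018]
force: [0.5, 0.1, 0.1]
finger_gap: 0.0882
```

```bash
python3 -c "
from h import *
a=bot.get_image('wrist');cv2.imwrite('pics/w30.png',a[:,:,::-1])
import tilt;tilt.tl()
plan((.3733,.2447,.06),.78,step=.042)
"
```

```text
pos [0.3753 0.2462 0.0609] toolz [ 0.0374  0.004  -0.9993] toolx [0.7074 0.7062 0.0292] q [ 0.324  0.329  1.93  -0.011  0.846  1.117] t 24.35
at [0.3753 0.2462 0.0609] th 0.784 cr [-0.1635  0.2613] t 24.35 F [ 0.2 -0.6 -0.4] gap 0.0881
[np.float64(-2.5), np.float64(-0.3), np.float64(0.9), np.float64(0.004)]
```

View pics/w30.png

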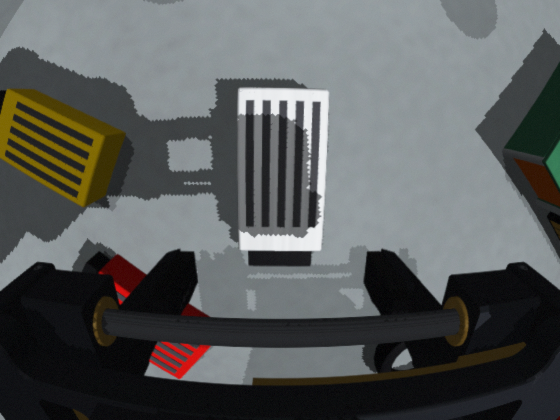

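The silver unit is centred, with its plug towards the gripper. Its case top corners are at (90,240), (90,327), (250,321) and (249,238).

```bash
python3 -c "
from h import *
m=bot.camera_model('wrist')
o,y=top(m,[(89,239),(89,327.5),(250,321.5),(249,238)])
g=o-.036*np.array([np.cos(y),np.sin(y)])
plan((*g,-.0205),y,step=.035)"
```

```text
len 0.1036 w 0.0533 0.0558
origin [0.3994 0.2673] yaw 0.763
at [0.3753 0.2462 0.0609] th 0.784 cr [-0.1635  0.2613] t 24.35 F [ 0.2 -0.6 -0.4] gap 0.0881
[np.float64(-1.4), np.float64(0.5), np.float64(27.1), np.float64(0.007)]
[np.float64(-1.4), np.float64(0.5), np.float64(27.1), np.float64(0.007)]
[np.float64(-1.4), np.float64(0.5), np.float64(27.1), np.float64(0.007)]
```

Emit:
jog_arm(
  plan=[
    [-2,0,30,0.008,88],
    [-2,0,30,0.008,88],
    [-2,0,18,0,88],
    [0,0,0,0,88],
  ],
)

```text
clock: 24.75
ee_pos: [0.3786, 0.2413, -0.0206]
eef_rot: [0.005, 0.928, 0.373, 0.02]
force: [0.2, 0.6, 0.7]
finger_gap: 0.0877
```

```bash
python3 -c "
from h import *
import tilt;tilt.tl()
plan((.3734,.2424,-.0205),.765,step=.042)
"
```

```text
pos [ 0.3786  0.2413 -0.0206] toolz [ 0.0413  0.0048 -0.9991] toolx [0.7207 0.6924 0.0332] q [ 0.311  0.491  1.981 -0.014  0.629  1.127] t 24.75
at [ 0.3786  0.2413 -0.0206] th 0.765 cr [-0.1606  0.2561] t 24.75 F [0.2 0.6 0.7] gap 0.0877
[np.float64(-3.0), np.float64(-4.4), np.float64(-0.1), np.float64(-0.0)]
```

Emit:
jog_arm(
  plan=[
    [-3,-4,0,0,60],
    [0,0,0,0,40],
    [0,0,0,0,40],
    [0,0,0,0,40],
    [0,0,0,0,40],
  ],
  grip_force=30,
)

```text
clock: 25.25
ee_pos: [0.376, 0.242, -0.0186]
eef_rot: [0.006, 0.928, 0.372, 0.022]
force: [0.2, -1.2, -0.8]
finger_gap: 0.0559
```

```bash
python3 -c "
from h import *
a=bot.get_image('wrist');cv2.imwrite('pics/w31.png',a[:,:,::-1])
t=cr2w(-.127,.108)
plan((*t,-.017),.10,step=.035)
import tilt;tilt.tl()
"
```

```text
at [ 0.376   0.242  -0.0186] th 0.763 cr [-0.1631  0.257 ] t 25.3 F [ 1.  -0.2 -0.9] gap 0.0561
[np.float64(-12.6), np.float64(27.9), np.float64(-0.3), np.float64(0.133)]
[np.float64(-8.8), np.float64(29.4), np.float64(-0.3), np.float64(0.133)]
[np.float64(-4.9), np.float64(30.3), np.float64(-0.3), np.float64(0.133)]
[np.float64(-0.8), np.float64(30.6), np.float64(-0.3), np.float64(0.133)]
[np.float64(3.2), np.float64(30.5), np.float64(-0.3), np.float64(0.133)]
pos [ 0.376   0.242  -0.0186] toolz [ 0.0451  0.0059 -0.999 ] toolx [0.7218 0.6911 0.0367] q [ 0.314  0.482  1.988 -0.014  0.626  1.133] t 25.3
```

View pics/w31.png

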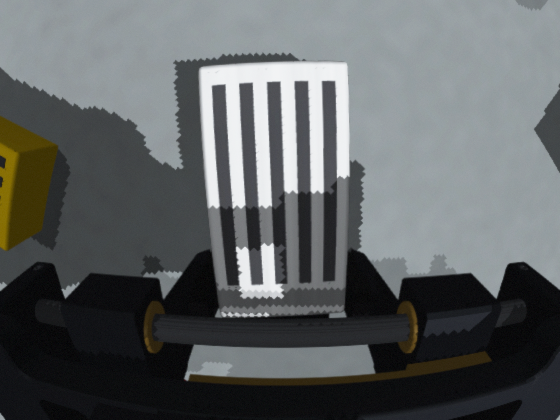

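```bash
python3 -c "
from h import *
t=cr2w(-.112,.108)
plan((*t,-.0155),.09,step=.035)"
```

```text
at [ 0.376   0.242  -0.0186] th 0.763 cr [-0.1631  0.257 ] t 25.3 F [ 1.  -0.2 -0.9] gap 0.0561
[np.float64(-10.3), np.float64(29.8), np.float64(-0.6), np.float64(0.135)]
[np.float64(-6.2), np.float64(30.9), np.float64(-0.6), np.float64(0.135)]
[np.float64(-2.0), np.float64(31.4), np.float64(-0.6), np.float64(0.135)]
[np.float64(2.2), np.float64(31.4), np.float64(-0.6), np.float64(0.135)]
[np.float64(6.4), np.float64(30.8), np.float64(-0.6), np.float64(0.135)]
```

Emit:
jog_arm(
  plan=[
    [0,0,-3,0,40],
    [-8,29,0,0.135,40],
    [-6,31,0,0.135,40],
    [-2,31,0,0.135,40],
    [2,31,0,0.135,40],
  ],
)

```text
clock: 25.8
ee_pos: [0.4286, 0.1291, -0.0131]
eef_rot: [-0.001, 0.994, 0.106, 0.022]
force: [1.5, -0.3, -3.0]
finger_gap: 0.0562
```

Emit:
jog_arm(
  plan=[
    [6,20,0,0.12,40],
    [0,0,0,0,40],
    [0,0,0,0,40],
  ],
)

```text
clock: 26.1
ee_pos: [0.4402, 0.1073, -0.0123]
eef_rot: [-0.002, 0.999, 0.04, 0.023]
force: [-0.7, -0.1, -1.3]
finger_gap: 0.0562
```

```bash
python3 -c "
from h import *
import tilt;tilt.tl()
t=cr2w(-.112,.108)
plan((*t,-.018),.09,step=.035)
a=bot.get_image('wrist');m=bot.camera_model('wrist');ov(a,m,'pics/o32.png',C=C,rows=(0,300))
cv2.imwrite('pics/w32.png',cv2.resize(a[0:100,100:400],(800,267),interpolation=cv2.INTER_CUBIC)[:,:,::-1])"
```

```text
pos [ 0.4402  0.1073 -0.0123] toolz [ 0.0449  0.0058 -0.999 ] toolx [0.9958 0.0802 0.0452] q [-0.025  0.476  1.972  0.011  0.649  1.457] t 26.1
at [ 0.4402  0.1073 -0.0123] th 0.08 cr [-0.1127  0.1165] t 26.1 F [-0.7 -0.1 -1.3] gap 0.0562
[np.float64(0.9), np.float64(8.5), np.float64(5.7), np.float64(-0.01)]
```

View pics/o32.png

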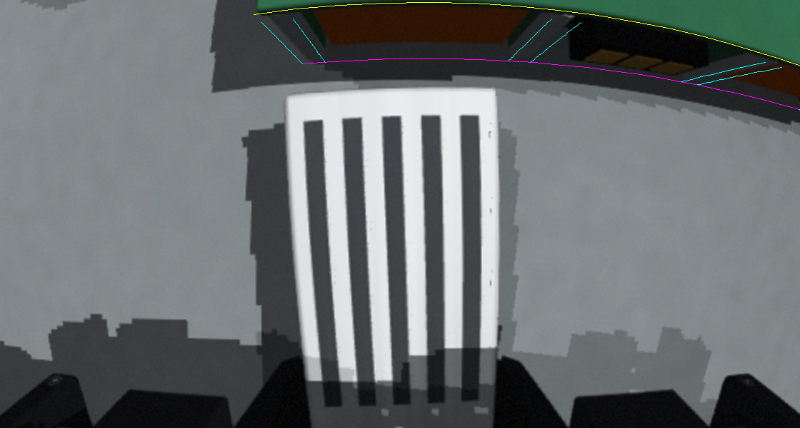

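View pics/w32.png

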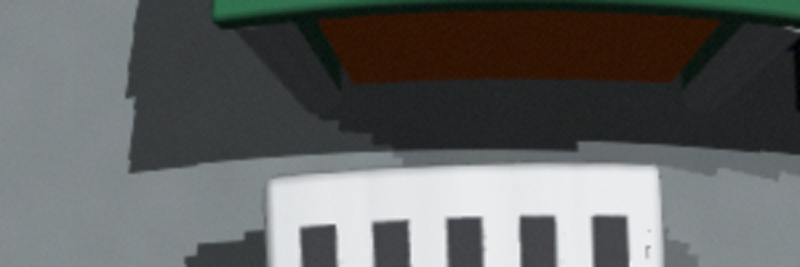

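```bash
python3 -c "
from h import *
m=bot.camera_model('wrist')
for rc in((68,201.5),(64.5,346.5),(231,210.5),(231,348)):
    print('unit',w2cr(fish(m,rc,.042)).round(4))
for rc in((41,220.7),(40,362.5)): print('nose',w2cr(fish(m,rc,0)).round(4))"
```

```text
unit [-0.0192  0.1431]
unit [-0.0193  0.0895]
unit [-0.0826  0.143 ]
unit [-0.0836  0.0882]
nose [0.0014 0.1433]
nose [0.0014 0.0723]
```

Emit:
jog_arm(
  plan=[
    [0,8,3,0,40],
    [0,0,2,0,40],
    [0,0,0,0,40],
  ],
)

```text
clock: 26.45
ee_pos: [0.4401, 0.1006, -0.0178]
eef_rot: [-0.002, 0.999, 0.043, 0.022]
force: [-0.3, 0.4, -3.0]
finger_gap: 0.056
```

```bash
python3 -c "
from h import *
t=cr2w(-.112,.108)
plan((*t,-.018),.09,step=.035)
a=bot.get_image('wrist')
cv2.imwrite('pics/w33.png',cv2.resize(a[0:300,120:440],(640,600),interpolation=cv2.INTER_CUBIC)[:,:,::-1])"
```

```text
at [ 0.4401  0.1006 -0.0178] th 0.086 cr [-0.1135  0.1099] t 26.45 F [-0.3  0.4 -3. ] gap 0.056
[np.float64(1.6), np.float64(1.8), np.float64(0.2), np.float64(-0.004)]
```

View pics/w33.png

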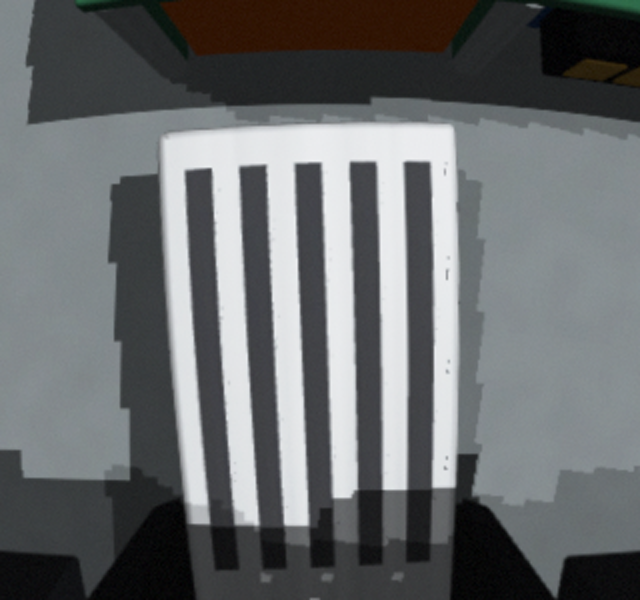

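Emit:
jog_arm(
  plan=[
    [8,2,0.5,0,40],
    [8,0,0.5,0,40],
    [6,0,0,0,40],
    [6,0,0,0,40],
  ],
)

```text
clock: 26.9
ee_pos: [0.47, 0.1016, -0.0174]
eef_rot: [-0.002, 0.999, 0.044, 0.022]
force: [-2.0, -0.4, -2.7]
finger_gap: 0.0563
```

Emit:
jog_arm(
  plan=[
    [5,0,0,0,40],
    [5,0,0,0,40],
  ],
)

```text
clock: 27.1
ee_pos: [0.4806, 0.1026, -0.0173]
eef_rot: [-0.002, 0.999, 0.044, 0.021]
force: [-0.8, -0.4, -3.3]
finger_gap: 0.056
```

```bash
python3 -c "
from h import *
plan((*cr2w(-.016,.107),-.018),.09,step=.035)"
```

```text
at [ 0.4806  0.1026 -0.0173] th 0.088 cr [-0.073   0.1078] t 27.1 F [-0.8 -0.4 -3.3] gap 0.056
[np.float64(28.5), np.float64(0.1), np.float64(0.4), np.float64(-0.001)]
[np.float64(28.5), np.float64(0.1), np.float64(0.4), np.float64(-0.001)]
```

Bay 4 is free: the front is about 22 mm in, with under 2 N. I carry on.

Emit:
jog_arm(
  plan=[
    [12,0,0.6,0,40],
    [14,0,0.6,0,40],
    [14,0,0.6,0,40],
    [12,0,0.6,0,40],
    [0,0,0,0,40],
  ],
)

```text
clock: 27.6
ee_pos: [0.5354, 0.1076, -0.0178]
eef_rot: [-0.002, 0.999, 0.044, 0.021]
force: [0.7, -0.0, -2.9]
finger_gap: 0.0562
```

```bash
python3 -c "
from h import *
plan((*cr2w(-.016,.107),-.018),.09,step=.035)"
```

```text
at [ 0.5354  0.1076 -0.0178] th 0.088 cr [-0.018   0.1073] t 27.6 F [ 0.7 -0.  -2.9] gap 0.0562
[np.float64(2.0), np.float64(0.3), np.float64(0.2), np.float64(-0.002)]
```

Emit:
jog_arm(
  plan=[
    [0,0,0,0,80],
    [0,0,0,0,80],
    [0,0,0,0,80],
    [-15,0,0,0,80],
    [-20,0,0,0,80],
  ],
)

```text
clock: 28.1
ee_pos: [0.5011, 0.1044, -0.0182]
eef_rot: [-0.002, 0.999, 0.044, 0.023]
force: [0.4, -0.2, 0.2]
finger_gap: 0.0796
```

Emit:
jog_arm(
  plan=[
    [-20,0,0,0,80],
    [0,0,0,0,0],
    [0,0,0,0,0],
    [0,0,0,0,0],
    [0,0,0,0,0],
  ],
)

```text
clock: 28.6
ee_pos: [0.4807, 0.1025, -0.018]
eef_rot: [-0.002, 0.999, 0.044, 0.024]
force: [-0.4, -0.4, 0.7]
finger_gap: 0.05
```

Emit:
jog_arm(
  plan=[
    [0,0,0,0,0],
    [0,0,0,0,0],
    [0,0,0,0,0],
    [0,0,0,0,0],
  ],
)

```text
clock: 29.0
ee_pos: [0.4819, 0.1025, -0.0181]
eef_rot: [-0.002, 0.999, 0.044, 0.025]
force: [0.3, 0.4, -0.3]
finger_gap: 0.0179
```

```bash
python3 -c "
from h import *
import tilt;tilt.tl()
plan((*cr2w(-.016,.108),-.018),.09,step=.035)
a=bot.get_image('wrist');m=bot.camera_model('wrist');ov(a,m,'pics/o34.png',C=C,rows=(100,420))"
```

```text
pos [ 0.4819  0.1025 -0.0181] toolz [ 0.0492  0.0059 -0.9988] toolx [0.9949 0.0878 0.0495] q [-0.033  0.546  1.863  0.012  0.684  1.441] t 29.0
at [ 0.4819  0.1025 -0.0181] th 0.088 cr [-0.0717  0.1076] t 29.0 F [ 0.3  0.4 -0.3] gap 0.0179
[np.float64(27.9), np.float64(-0.5), np.float64(-0.0), np.float64(-0.001)]
[np.float64(27.9), np.float64(-0.5), np.float64(-0.0), np.float64(-0.001)]
```

View pics/o34.png

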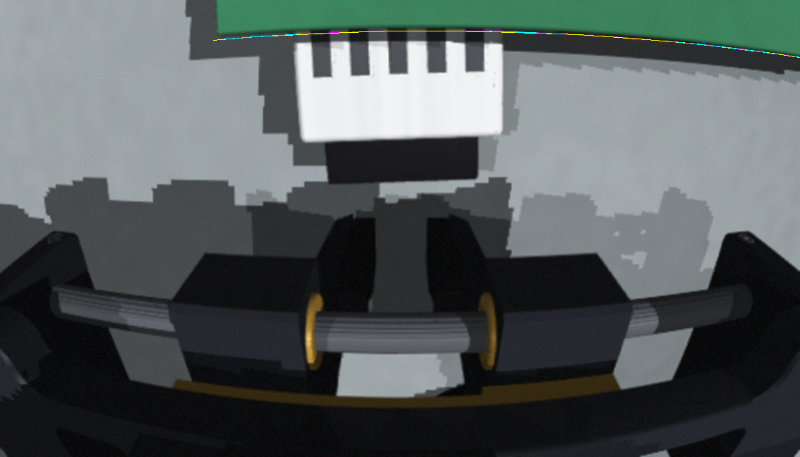

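Emit:
jog_arm(
  plan=[
    [0,0,0,0,0],
    [8,0,0,0,0],
    [12,0,0.5,0,0],
    [14,0,0.5,0,0],
    [12,0,0.5,0,0],
  ],
)

```text
clock: 29.55
ee_pos: [0.5283, 0.1069, -0.0176]
eef_rot: [-0.002, 0.999, 0.044, 0.023]
force: [-3.1, 0.2, 2.5]
finger_gap: 0.0007
```

Emit:
jog_arm(
  plan=[
    [10,0,0.5,0,0],
    [6,0,0,0,0],
  ],
)

```text
clock: 29.75
ee_pos: [0.5452, 0.1085, -0.0176]
eef_rot: [-0.002, 0.999, 0.044, 0.022]
force: [-2.1, 0.8, 0.0]
finger_gap: 0.0001
```

```bash
python3 -c "
from h import *
import tilt;tilt.tl()
plan((*cr2w(-.005,.108),-.018),.09,step=.035)"
```

```text
pos [ 0.5452  0.1085 -0.0176] toolz [ 0.0429  0.0059 -0.9991] toolx [0.9952 0.0881 0.0432] q [-0.018  0.645  1.665  0.009  0.789  1.458] t 29.75
at [ 0.5452  0.1085 -0.0176] th 0.088 cr [-0.0082  0.1072] t 29.75 F [-2.1  0.8  0. ] gap 0.0001
[np.float64(3.2), np.float64(-0.8), np.float64(0.4), np.float64(-0.002)]
```

Emit:
jog_arm(
  plan=[
    [5,0,0,0,0],
    [0,0,0,0,0],
  ],
)

```text
clock: 29.95
ee_pos: [0.5448, 0.1086, -0.0182]
eef_rot: [-0.002, 0.999, 0.045, 0.014]
force: [-0.8, 0.2, 0.0]
finger_gap: 0.0004
```

Emit:
jog_arm(
  plan=[
    [4,0,0,0,0],
  ],
)

```text
clock: 30.05
ee_pos: [0.5447, 0.1088, -0.0185]
eef_rot: [-0.001, 0.999, 0.045, 0.008]
force: [-39.6, -8.6, 26.2]
finger_gap: 0.0004
```

```bash
python3 -c "
from h import *
import tilt;tilt.tl()
plan((*cr2w(-.005,.108),-.018),.09,step=.035)"
```

```text
pos [ 0.5447  0.1088 -0.0185] toolz [ 0.0162  0.0037 -0.9999] toolx [0.9957 0.0908 0.0165] q [-0.016  0.657  1.643  0.005  0.825  1.46 ] t 30.05
at [ 0.5447  0.1088 -0.0185] th 0.091 cr [-0.0086  0.1076] t 30.05 F [-39.6  -8.6  26.2] gap 0.0004
[np.float64(3.6), np.float64(-0.5), np.float64(-0.5), np.float64(0.001)]
```

Emit:
jog_arm(
  plan=[
    [-10,0,0,0,0],
    [-20,0,-5,0,0],
    [-25,0,-20,0,0],
    [-20,0,-22,0,0],
    [0,0,0,0,0],
  ],
)

```text
clock: 30.55
ee_pos: [0.468, 0.1015, 0.0283]
eef_rot: [-0.001, 0.999, 0.045, 0.009]
force: [1.3, 0.2, -0.2]
finger_gap: 0.0003
```

```bash
python3 -c "
from h import *
import tilt;tilt.tl()
check(.108,'pics/w35.png')
plan((*cr2w(-.09,.108),-.018),.09,step=.035)"
```

```text
pos [0.468  0.1015 0.0283] toolz [ 0.0169  0.0036 -0.9999] toolx [0.9957 0.0905 0.0172] q [-0.034  0.449  1.855  0.006  0.821  1.442] t 30.55
cam cr [-0.0073382   0.10589848] 0.19971757523298758
0 0.057 [404.4 216.1]
-0.003 0.006 [411.8 266.2]
0 0.006 [411.5 239.4]
0.003 0.006 [411.2 212.6]
at [0.4687 0.1015 0.0274] th 0.091 cr [-0.0849  0.1079] t 30.6 F [-0.1 -1.1  0.1] gap 0.0002
[np.float64(-2.5), np.float64(-0.0), np.float64(22.7), np.float64(0.0)]
[np.float64(-2.5), np.float64(-0.0), np.float64(22.7), np.float64(0.0)]
```

View pics/w35.png

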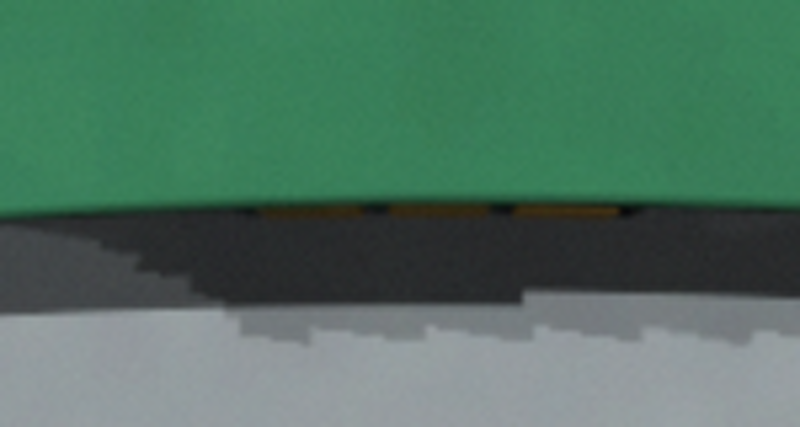

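Silver sits about 1 mm inside. Now I lean the tips forward again by press-and-drag, and give the blue unit a deeper push.

Emit:
jog_arm(
  plan=[
    [5,25,5,0,0],
    [5,25,10,0,0],
    [0,20,20,0,0],
    [0,0,12,0,0],
    [0,0,4,0,0],
  ],
)

```text
clock: 31.1
ee_pos: [0.4918, 0.0307, -0.0254]
eef_rot: [-0.001, 0.999, 0.046, 0.01]
force: [-32.1, 7.1, 95.3]
finger_gap: 0.0004
```

```bash
python3 -c "
from h import *
import tilt;tilt.tl()
plan((*cr2w(-.08,.036),-.0235),.09,step=.035)"
```

```text
pos [ 0.4918  0.0307 -0.0254] toolz [ 0.0205  0.0036 -0.9998] toolx [0.9956 0.0909 0.0208] q [-0.18   0.572  1.841  0.011  0.709  1.291] t 31.1
at [ 0.4918  0.0307 -0.0254] th 0.091 cr [-0.069   0.0352] t 31.1 F [-32.1   7.1  95.3] gap 0.0004
[np.float64(-11.0), np.float64(-0.7), np.float64(-1.9), np.float64(0.001)]
```

Emit:
jog_arm(
  plan=[
    [-8,0,1,0,0],
    [-8,0,3,0,0],
  ],
)

```text
clock: 31.3
ee_pos: [0.4869, 0.0297, -0.025]
eef_rot: [0.0, 0.999, 0.045, 0.023]
force: [17.9, 9.1, 27.7]
finger_gap: 0.0001
```

```bash
python3 tilt.py
```

```text
pos [ 0.4869  0.0297 -0.025 ] toolz [ 0.0452  0.0015 -0.999 ] toolx [0.9949 0.0898 0.0452] q [-0.185  0.554  1.876  0.016  0.668  1.283] t 31.3
```

Emit:
jog_arm(
  plan=[
    [-8,0,4,0,0],
  ],
)

```text
clock: 31.4
ee_pos: [0.4874, 0.0296, -0.025]
eef_rot: [0.001, 0.998, 0.044, 0.033]
force: [13.2, 14.4, 41.1]
finger_gap: 0.0003
```

```bash
python3 tilt.py
```

```text
pos [ 0.4874  0.0296 -0.025 ] toolz [ 6.510e-02  4.000e-04 -9.979e-01] toolx [0.9939 0.0889 0.0649] q [-0.187  0.547  1.89   0.021  0.64   1.279] t 31.4
```

Emit:
jog_arm(
  plan=[
    [-8,0,4,0,0],
    [0,0,-6,0,0],
    [0,0,-1,0,0],
  ],
)

```text
clock: 31.7
ee_pos: [0.4903, 0.0313, -0.0162]
eef_rot: [0.003, 0.998, 0.045, 0.046]
force: [0.3, -0.0, -0.5]
finger_gap: 0.0007
```

```bash
python3 -c "
from h import *
import tilt;tilt.tl()
plan((*cr2w(-.01,.036),-.0185),.091,step=.02)"
```

```text
pos [ 0.4903  0.0313 -0.0162] toolz [ 0.0913 -0.0013 -0.9958] toolx [0.9918 0.09   0.0908] q [-0.184  0.524  1.9    0.026  0.627  1.276] t 31.7
at [ 0.4903  0.0313 -0.0162] th 0.09 cr [-0.0705  0.0359] t 31.7 F [ 0.3 -0.  -0.5] gap 0.0007
[np.float64(15.1), np.float64(-0.2), np.float64(0.6), np.float64(-0.0)]
[np.float64(15.1), np.float64(-0.2), np.float64(0.6), np.float64(-0.0)]
[np.float64(15.1), np.float64(-0.2), np.float64(0.6), np.float64(-0.0)]
[np.float64(15.1), np.float64(-0.2), np.float64(0.6), np.float64(-0.0)]
```

Emit:
jog_arm(
  plan=[
    [15,0,1.7,0,0],
    [18,0,1.7,0,0],
    [15,0,1.4,0,0],
    [8,0,0.8,0,0],
  ],
)

```text
clock: 32.1
ee_pos: [0.5461, 0.0391, -0.0196]
eef_rot: [0.002, 0.998, 0.046, 0.042]
force: [0.8, 0.1, 0.7]
finger_gap: 0.0003
```

```bash
python3 -c "
from h import *
import tilt;tilt.tl()
plan((*cr2w(-.002,.036),-.0185),.091,step=.02)"
```

```text
pos [ 0.5461  0.0391 -0.0196] toolz [ 8.470e-02 -1.000e-04 -9.964e-01] toolx [0.9922 0.0918 0.0844] q [-0.149  0.619  1.727  0.019  0.712  1.316] t 32.1
at [ 0.5461  0.0391 -0.0196] th 0.092 cr [-0.0142  0.0381] t 32.1 F [0.8 0.1 0.7] gap 0.0003
[np.float64(12.2), np.float64(2.0), np.float64(-1.1), np.float64(0.001)]
```

Emit:
jog_arm(
  plan=[
    [6,1,0,0,0],
    [5,1,0.5,0,0],
    [3,0,0,0,0],
    [0,0,0,0,0],
  ],
)

```text
clock: 32.5
ee_pos: [0.5544, 0.0391, -0.0216]
eef_rot: [0.001, 0.998, 0.047, 0.033]
force: [0.4, 0.1, -0.3]
finger_gap: 0.0008
```

```bash
python3 -c "
from h import *
import tilt;tilt.tl()
plan((*cr2w(-.002,.036),-.0185),.091,step=.02)"
```

```text
pos [ 0.5544  0.0391 -0.0216] toolz [ 6.690e-02  8.000e-04 -9.978e-01] toolx [0.9934 0.0937 0.0667] q [-0.146  0.642  1.687  0.016  0.747  1.32 ] t 32.5
at [ 0.5544  0.0391 -0.0216] th 0.094 cr [-0.0059  0.0372] t 32.5 F [ 0.4  0.1 -0.3] gap 0.0008
[np.float64(3.9), np.float64(1.2), np.float64(-3.1), np.float64(0.003)]
```

Emit:
jog_arm(
  plan=[
    [-10,0,0,0,0],
    [-20,0,-5,0,0],
    [-25,0,-20,0,0],
    [-20,0,-22,0,0],
    [0,0,0,0,0],
  ],
)

```text
clock: 33.0
ee_pos: [0.473, 0.0318, 0.02]
eef_rot: [0.001, 0.998, 0.047, 0.032]
force: [1.3, -0.9, -0.8]
finger_gap: 0.0004
```

```bash
python3 -c "
from h import *
check(.036,'pics/w36.png')
a=bot.get_image('wrist');cv2.imwrite('pics/w36f.png',a[:,:,::-1])"
```

```text
cam cr [-0.01752099  0.03743495] 0.1949673266936576
0 0.057 [404.  215.7]
-0.003 0.006 [399.7 301.7]
0 0.006 [399.5 274.4]
0.003 0.006 [399.3 247.2]
```

View pics/w36.png

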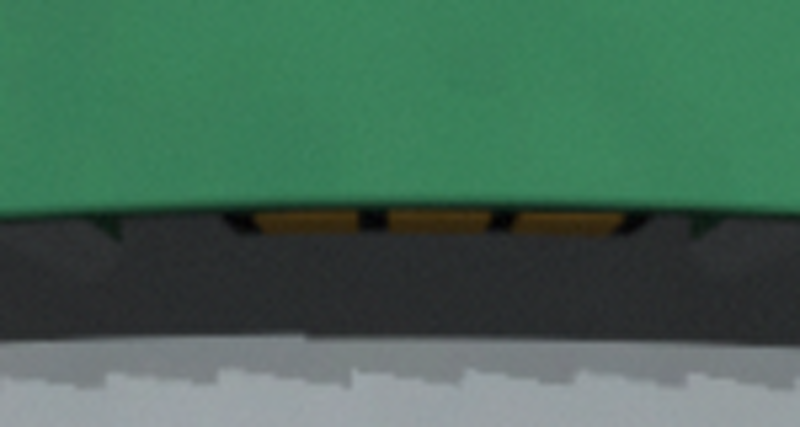

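View pics/w36f.png

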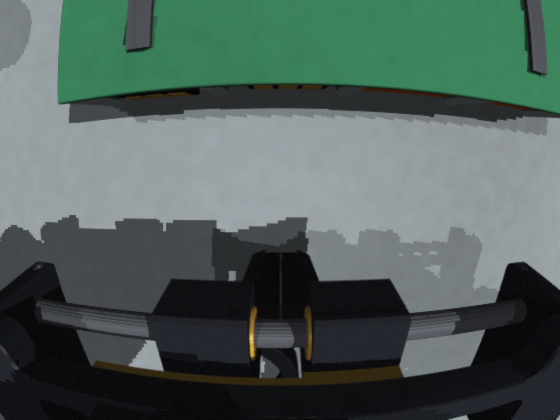

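Blue is now about 3 mm inside the front. I lift clear and do a final overall check.

Emit:
jog_arm(
  plan=[
    [-5,0,-25,0,0],
    [0,0,-40,0,0],
    [0,0,-30,0,0],
    [0,0,0,0,0],
    [0,0,0,0,0],
  ],
)

```text
clock: 33.6
ee_pos: [0.466, 0.031, 0.1122]
eef_rot: [0.0, 0.998, 0.046, 0.03]
force: [-0.3, 0.1, 0.3]
finger_gap: 0.0003
```

```bash
python3 -c "
from h import *
a=bot.get_image('scene');b=bot.get_image('side')
cv2.imwrite('pics/fin.png',np.hstack([cv2.resize(a[60:420,150:450],(400,480)),cv2.resize(b[120:420,60:360],(400,480))])[:,:,::-1])
cv2.imwrite('pics/fin2.png',cv2.resize(b[170:260,190:310],(800,600),interpolation=cv2.INTER_CUBIC)[:,:,::-1])
M={n:bot.camera_model(n) for n in('scene','side')}
for t in('spray_can','bolt_jar','screwdriver','tape_roll','mug','meter'):
    for n in M:
        for d in bot.pinpoint(n,t)[:1]:print(t,n,d['p'],onplane(M[n],d['at'],0).round(3))
print(bot.observe()['force'])"
```

```text
spray_can scene 0.83 [0.648 0.328 0.   ]
spray_can side 0.57 [0.64 0.32 0.  ]
bolt_jar scene 0.57 [ 0.636 -0.304  0.   ]
screwdriver scene 0.84 [ 0.558 -0.478  0.   ]
screwdriver side 0.67 [ 0.541 -0.465  0.   ]
tape_roll scene 0.84 [0.368 0.037 0.   ]
tape_roll side 0.82 [0.371 0.055 0.   ]
mug scene 0.62 [0.477 0.473 0.   ]
mug side 0.76 [0.48  0.481 0.   ]
meter scene 0.74 [0.628 0.467 0.   ]
meter side 0.68 [0.629 0.472 0.   ]
[-0.15024052 -0.64957244 -0.74147623]
```

View pics/fin.png

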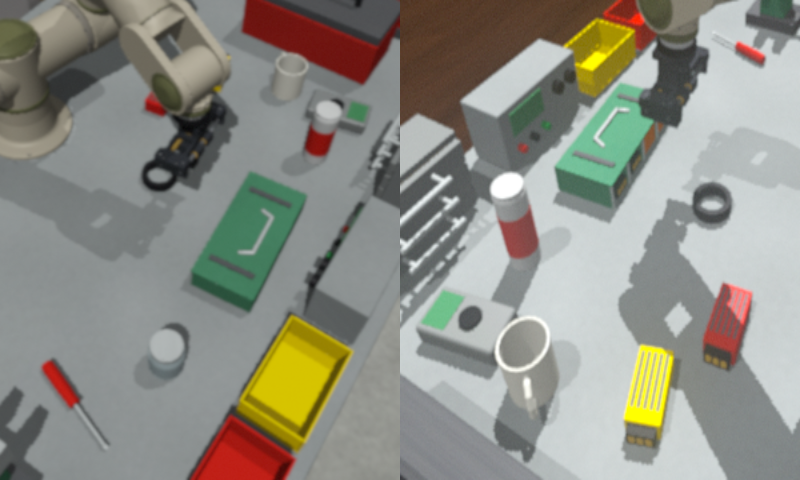

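View pics/fin2.png

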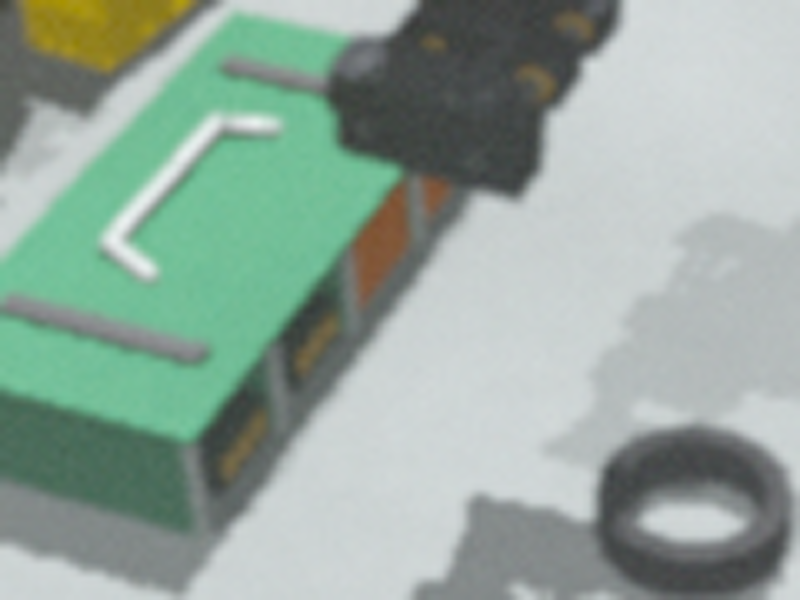

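Both plug ends are seen inside the mouths of bays 3 and 4. The bystanders stand where they were and the gripper touches nothing. I hand in.

```bash
python3 -c "
from workcell import bot
print(bot.finish_job())"
```

```text
the job is handed in; nothing more can be done
None
```

Both units are in the crate: blue in bay 3 and silver in bay 4. I handed the job in at about 34 s; it reports no verdict.

- **Feeling for the bays:** Pressed with the gripped blue unit, bays 1 and 2 stopped hard about 8 mm in (over 30 N and about 21 N), so I took them as full. Bays 3 and 4 let the units in with only a few newtons. Once each unit was as far in as the fingers allow, I pushed its plug end home with the closed fingers.
- **Last checks:** In the wrist camera the blue plug end was about 3 mm inside the front plane and the silver about 1 mm inside, each good to about 1 mm. The network positions of the bystanders agree with the start to about 25 mm, which is the scatter of the detections. The largest difference is the screwdriver's, whose two last readings also differ by 21 mm. None looked moved in the pictures.
- **What disagreed or failed:**
  - The reported TCP lies about 22 mm beyond the real fingertips, so the first grasp closed over the case. I found the working height by feel.
  - The tool tilted up to about 0.12 rad during the pushes and some fast moves. I corrected it partly at the edge of reach, then by pressing the fingertips on the bench and dragging.
  - Pressing on the bench reached about 100 N at the wrist, under the 120 N limit.
  - At the edge of reach joint 3 read 0.186, against a stated lower limit of 0.19. That may be rounding, but I could not confirm it.

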